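# Sort three warm vessels into the heating blocks bored for them

## Robot

A 6-joint arm with a two-finger parallel gripper is mounted at the origin on the work surface; the furniture and walls round the work are solid. World frame = base frame: x ahead of the robot, y to its left, z up, the work surface at z = 0. Lengths are in m, angles in rad, forces in N, time in s.
With the tool pointing down it reaches from about 0.275 to 0.725 m from the base axis. Payload 15.9 kg.
Tool frame: the origin (TCP) lies on the centre line of the jaws, within the pads' length; the fingertips stand 25 mm ahead of it and the grasp point (between the pads) lies 6 mm ahead of it; z points along the fingers, y is the line along which they close (so a half turn about z gives the same grasp; the last joint's range is limited). The gripper opens to 85 mm and grips with 20 to 120 N. Pads are 22 mm wide; open, the fingers measure 114 mm over their backs; the gripper's body (76 mm by 85 mm) begins 54 mm behind the grasp point. The pads swing forward as they close: fully open they stand 13 mm farther back than shut.
Start: joints at [1.335, 0.213, -0.034, 1.323, 0, 1.571], TCP at [0.117, 0.486, 0.256] pointing down, gripper open.
Joint ranges: [-2.98, 2.98], [-0.74, 1.72], [-1.14, 1.35], [-2.1, 2.04], [-1.57, 1.44], [-3.14, 3.14]. Speed limits (rad/s): [1.89, 1.89, 2.39, 2.57, 3.14, 3.14].

## Interface

Orientations are given as a unit quaternion [x, y, z, w].
In Python, from plant import manip gives the robot as it stands.
- The arm moves only by the tool servo_tool, never from a script. Its argument "steps" is a list of rows, each an object of numbers: "dx", "dy", "dz": the shift along the tool's x, y, z in m; "wx", "wy", "wz": the turn, a rotation vector about the tool's x, y, z in rad; "grip": the opening, from 0 (shut) to 1 (fully open). In form: [{"dx": .., "dy": .., "dz": .., "wx": .., "wy": .., "wz": .., "grip": ..}, ...]. A call has 1 to 5 rows; each row shifts and turns the commanded pose from where the row before left it, along the tool's axes as they then stand; what a row does not reach is not made up. A row lasts 1/10 s, in which the tool goes at most 50 mm and 8.59 degrees, less where a joint would pass 70% of its speed; a pose out of reach is approached as far as the arm can. A call is refused whole if a number of a shift passes 0.05 or a number of a turn 0.15, either way. A call with a gripper value outside its range is refused whole. The fingers move at their own pace and stop on an object; the grip force is fixed at half the most. Time passes only in rows, so rows that do not move let the fingers close. It gives the time, the measured TCP pose, the force, the opening and the grip force at its end, in the units of the state.
- manip.read_state(): the state, without advancing time (a new reading comes with each control period).
- manip.capture(name): name is "scene" or "top" or "wrist"; returns (picture, depth): 400x640x3 uint8, red, green, blue; 400x640 float32, m along the optical axis (not along the pixel's ray), 0 where there is no reading.
- manip.calibration(name): a dict with "fx", "fy", "cx", "cy" (pixels), "eye" and "rotation" of the camera in the world. Camera axes: x right, y up, looking along -z (the intrinsics and any distortion apply to the point x, -y, -z); pixel columns grow to the right and rows downward; lengths in m; the calibration is good to about 2 mm. A picture is of the moment at which its call begins: read the wrist's pose just before it. calibration takes no time and is no camera call; for the wrist camera it gives the pose at the moment of the call.
- manip.close_job(): hands the job in; it is judged then, once.
Trained networks look in the newest picture that a camera, given by its name, has taken for a name from the list of things; names that differ only in an ending like _2 or _b are one class to them, and where a whole thing is asked for, a point or a joint stands for the part that bears it (a point fixed in the world has none). Each returns a list of dicts, best first, with "p" (0 to 1); they miss things now and then, are a little off and sometimes report something else, mostly with a low value. They report only what shows in the picture. A call takes as long as a camera call. They do not tell look-alikes from the thing itself.
- manip.boxes_of(camera, name): "point" ([x, y, z] in m, in the coordinates of the camera as it stood for that picture, good to about 4 mm: the middle of the surface that is visible of it).
The state is a dict: "clock": time; "q": joint angles; "joint_velocities": joint speeds; "effort": joint torques, N m; "position": TCP position; "ee_rot": TCP orientation; "wrist_force": force on the tool from outside, world axes, zero at the start; "moment": the same for the moment, N m; "width": finger opening in m; "grasp_force": force on a finger pad.
Only numpy, scipy, OpenCV 4.12 (cv2) and the standard library are available. Lean on these libraries where they do the work, as an engineer would, in place of code of your own. Each camera call takes 0.05 s, during which the arm holds its last target. There are 200 camera calls.

## Task

The warm jar, beaker and vial each stand on the wrong hotplate. Put each one upright in the aluminium block whose bore fits it, standing fully down on the floor of the bore; they are warm, so never set one on the bare worktop - the round cork mat is the place to park one meanwhile. Keep the vessels from tipping over and leave the conical flask, the timer and the wash bottle where they are.

Things in the scene. Friction and masses are not known exactly. Their poses are not given: they have to be found in the camera images.
- jar: White cylindrical reagent jar with a red screw lid (fixed on). 64 mm in diameter and 98 mm tall; the lid, from 88 mm up, is 58 mm in diameter. Origin: centre of its underside, z up. About 0.19 kg. Belongs in the 72 mm bore of hotplate_wide_bore. At the start it is perched on the flat top of the block of hotplate_narrow_bore.
- beaker: Open clear glass beaker, 54 mm in diameter, 67 mm tall, about 60 g; grip it from outside across its diameter. Origin: centre of its underside, z up. Belongs in the 62 mm bore of hotplate_middle_bore. At the start it stands loosely in the too wide bore of hotplate_wide_bore.
- vial: Small clear glass vial with a blue screw cap, 23 mm in diameter, 51 mm tall (cap from 40 mm up, 21 mm in diameter), about 22 g. Origin: centre of its underside, z up. Belongs in the 31 mm bore of hotplate_narrow_bore. At the start it stands loosely in the too wide bore of hotplate_middle_bore.
- hotplate_wide_bore: Small white hotplate, fixed, with a square 92 mm aluminium block on top with one round bore of 72 mm, for the jar. Origin: on the bore axis at worktop level, z up, -x to the dials at its front. Above the origin: block top 77 mm, bore floor 62 mm (15 mm deep, mouth chamfered 3 mm). Housing 104 mm wide (y), reaching 79 mm in front of and 56 mm behind the origin, 44 mm high.
- hotplate_middle_bore: The same hotplate and block, does not move, but with a bore of 62 mm diameter, for the beaker. Same heights: block top 77 mm, bore floor 62 mm above the origin, which lies on the bore's axis at worktop level.
- hotplate_narrow_bore: The same hotplate and block, does not move, but with a bore of 31 mm diameter, for the vial. Same heights: block top 77 mm, bore floor 62 mm above the origin, which lies on the bore's axis at worktop level.
- cork_mat: Round cork mat, 128 mm in diameter and 12 mm thick, lying empty on the worktop and fixed to it: the free place to park a vessel. Origin: centre of its underside, z up.
- flask: Conical glass flask standing on the worktop, 65 mm in diameter at the base, 101 mm tall. Origin: centre of its underside. Leave it alone.
- timer: White bench timer lying on the worktop, 64 x 64 mm, 18 mm high. Origin: centre of its underside. Leave it alone.
- wash_bottle: White plastic wash bottle with a bent spout, standing at the left edge, 69 mm in diameter, 219 mm tall with the spout, which reaches about 76 mm from its axis. Origin: underside, on the axis of the body. Leave it alone. Right behind it a tall grey cabinet fills everything beyond x = 0.63 m for y above 0.12 m: keep the arm out of there.
Things that resemble listed ones, but are neither listed nor needed, are in the scene too. Leave any pink or yellow look-alike of the beaker alone.

How it is judged:
At the end, for the whole second after the job is handed in: The jar stands in the 72 mm bore, the beaker in the 62 mm bore and the vial in the 31 mm bore: each within 8 mm of the bore's axis, its underside within 4 mm of the bore floor, upright within 0.08 rad, released and at rest (horizontal distance between jar and hotplate_wide_bore below 0.008 m and z of jar in the frame of hotplate_wide_bore between 0.058 and 0.066 m and angle between each of jar, beaker, vial's own z axis and vertical below 0.08 rad and horizontal distance between beaker and hotplate_middle_bore below 0.008 m and z of beaker in the frame of hotplate_middle_bore between 0.058 and 0.066 m and horizontal distance between vial and hotplate_narrow_bore below 0.008 m and z of vial in the frame of hotplate_narrow_bore between 0.058 and 0.066 m and linear speed of each of jar, beaker, vial below 0.02 m/s); the robot touches nothing.
It fails at once if a warm vessel is set down on (or falls to) the bare worktop (height (world z) of any of jar, beaker, vial below 0.006 m).
It fails at once if a vessel tips over (angle between any of jar, beaker, vial's own z axis and vertical above 0.7 rad).
It fails at once if the flask, the timer or the wash bottle is displaced by more than 25 mm or knocked over (distance of any of flask, timer, wash_bottle from where it was at the start of the episode above 0.025 m or angle between any of flask, wash_bottle's own z axis and vertical above 0.5 rad).
It also fails if it takes over 118 s, if anything falls off the work surface, if the arm or the gripper's body presses on something with over 40 N, if the wrist force passes 120 N, or if a joint passes its speed limit or range.

## Working session

There is one attempt and no reset: what is moved stays moved. The work goes in short steps, Python scripts to look and compute and a tool call to move; the robot and the scene stay as the last step left them, time stands still between calls to the robot, and variables do not carry over. Pictures are saved under pics/ and viewed, at most 14 in all, crops included, and the job is handed in when it is done.

Besides the shell and the picture viewer there is one more tool, called after ">>>" as a command line: name --argument value ..., lists and objects as JSON in quotes. servo_tool: Moves the arm, as the interface text tells. Its arguments: {"type":"object","properties":{"steps":{"type":"array"}},"required":["steps"]}

```bash
mkdir -p pics; cat > h.py <<'E'
from plant import manip
import numpy as np, cv2
def w(cal,p): return np.array(cal["eye"])+np.array(cal["rotation"])@np.array(p)
def det(cam,names,n=4):
    c=manip.calibration(cam)
    for nm in names:
        for d in manip.boxes_of(cam,nm)[:n]:
            x,y,z=d["point"]; P=w(c,d["point"])
            print(cam,nm,round(d["p"],2),P.round(3),"px",int(c["cx"]+c["fx"]*x/-z),int(c["cy"]-c["fy"]*y/-z))
def save(cam,f):
    im,de=manip.capture(cam); cv2.imwrite(f,im[:,:,::-1]); return im,de
def world(cam,de):
    c=manip.calibration(cam); v,u=np.mgrid[:400,:640]
    P=np.stack([(u-c["cx"])/c["fx"]*de,-(v-c["cy"])/c["fy"]*de,-de],-1)
    return P@np.array(c["rotation"]).T+np.array(c["eye"])
E
python3 - <<'E'
from h import *
print({k:np.round(v,3) for k,v in manip.read_state().items()})
N=["jar","beaker","vial","hotplate_wide_bore","cork_mat","flask","timer","wash_bottle"]
for c in("top","scene"):
    im,de=save(c,f"pics/{c}0.png"); np.save(f"{c}.npy",de)
    print({k:np.round(v,3) for k,v in manip.calibration(c).items() if not isinstance(v,str)})
    det(c,N)
E
```

```text
{'clock': np.float64(0.0), 'q': array([ 1.335,  0.213, -0.035,  1.323, -0.   ,  1.571]), 'joint_velocities': array([-0.001,  0.001, -0.002,  0.   , -0.   ,  0.001]), 'effort': array([ 0.0000e+00, -6.8617e+01,  4.8712e+01,  1.8000e-02,  0.0000e+00,
       -0.0000e+00]), 'position': array([0.117, 0.486, 0.256]), 'ee_rot': array([ 0.118,  0.993, -0.001, -0.   ]), 'wrist_force': array([-0.301,  0.543,  0.093]), 'moment': array([ 0.028, -0.024,  0.016]), 'grasp_force': np.float64(0.0), 'width': np.float64(0.085)}
{'fx': np.float64(415.903), 'fy': np.float64(415.903), 'cx': np.float64(316.218), 'cy': np.float64(200.418), 'eye': array([0.273, 0.044, 1.502]), 'rotation': array([ 0.064, -0.065, -0.698,  0.71 ])}Traceback (most recent call last):
  File "<stdin>", line 7, in <module>
  File "h.py", line 8, in det
    x,y,z=d["point"]; P=w(c,d["point"])
                        ~^^^^^^^^^^^^^^
  File "h.py", line 3, in w
    def w(cal,p): return np.array(cal["eye"])+np.array(cal["rotation"])@np.array(p)
                                              ~~~~~~~~~~~~~~~~~~~~~~~~~^~~~~~~~~~~~
ValueError: matmul: Input operand 1 has a mismatch in its core dimension 0, with gufunc signature (n?,k),(k,m?)->(n?,m?) (size 3 is different from 4)
```

```bash
sed -i 's/^import numpy.*/import numpy as np, cv2\nfrom scipy.spatial.transform import Rotation as R/; s/np.array(cal\["rotation"\])@/R.from_quat(cal["rotation"]).as_matrix()@/; s/np.array(c\["rotation"\]).T/R.from_quat(c["rotation"]).as_matrix().T/' h.py
python3 - <<'E'
from h import *
N=["jar","beaker","vial","hotplate_wide_bore","cork_mat","flask","timer","wash_bottle"]
for c in("top","scene"):
    im,de=save(c,f"pics/{c}0.png"); np.save(f"{c}.npy",de)
    print(manip.calibration(c))
    det(c,N)
E
```

```text
{'fx': 415.90279030355214, 'fy': 415.90279030355214, 'cx': 316.2180634001437, 'cy': 200.41804185753213, 'eye': array([0.27251477, 0.04365301, 1.50249293]), 'rotation': array([ 0.06350285, -0.06499852, -0.69848476,  0.70983211])}
top jar 0.93 [ 0.591 -0.17   0.172] px 381 179
top beaker 0.67 [0.542 0.217 0.02 ] px 268 200
top beaker 0.64 [0.487 0.316 0.02 ] px 240 215
top beaker 0.61 [0.422 0.185 0.082] px 274 231
top hotplate_wide_bore 0.82 [0.391 0.161 0.063] px 281 241
top cork_mat 0.88 [ 0.448 -0.056  0.015] px 343 227
top flask 0.73 [ 0.638 -0.336  0.036] px 420 176
top timer 0.64 [ 0.408 -0.193  0.016] px 381 239
top wash_bottle 0.71 [0.553 0.426 0.128] px 202 190
{'fx': 409.96340288317356, 'fy': 409.96340288317356, 'cx': 325.9166753309813, 'cy': 198.2419540724939, 'eye': array([-0.32788469, -0.56900393,  0.76428838]), 'rotation': array([ 0.42086054, -0.21240234, -0.39553977,  0.78823216])}
scene jar 0.72 [ 0.58  -0.189  0.141] px 410 193
scene beaker 0.82 [0.41  0.171 0.105] px 274 189
scene beaker 0.72 [0.479 0.307 0.049] px 259 181
scene beaker 0.49 [0.536 0.201 0.048] px 294 184
scene vial 0.77 [ 0.443 -0.361  0.091] px 446 259
scene hotplate_wide_bore 0.65 [0.381 0.145 0.048] px 275 212
scene cork_mat 0.86 [ 0.436 -0.063  0.013] px 342 238
scene flask 0.74 [ 0.633 -0.347  0.038] px 465 234
scene timer 0.93 [ 0.4   -0.204  0.017] px 378 265
scene timer 0.26 [ 0.411 -0.368  0.059] px 441 277
scene wash_bottle 0.67 [0.55  0.427 0.09 ] px 247 152
```

View pics/top0.png

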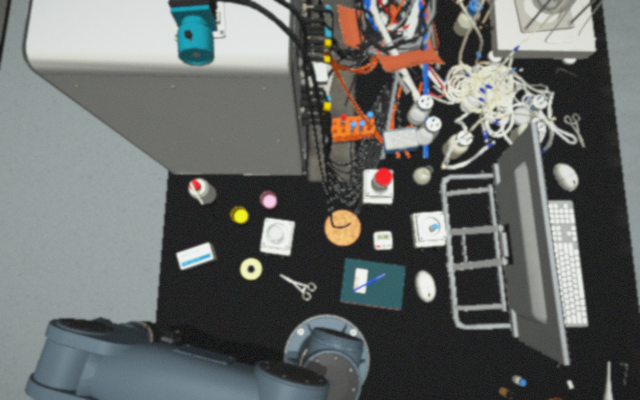

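View pics/scene0.png

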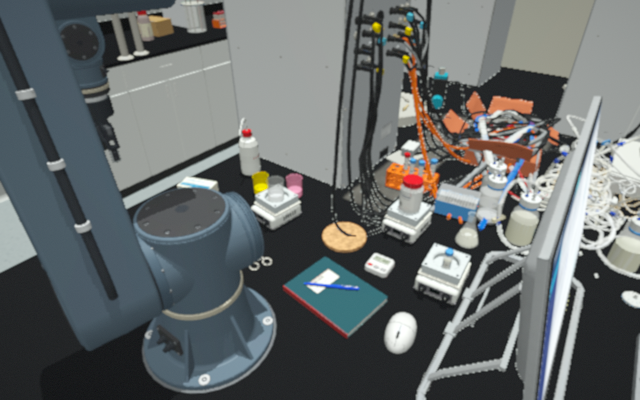

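```bash
python3 - <<'E'
from h import *
im=cv2.imread("pics/top0.png")
big=np.hstack([cv2.resize(im[y-28:y+28,x-37:x+37],(396,300),interpolation=cv2.INTER_CUBIC) for x,y in((276,235),(428,228))])
sc=cv2.imread("pics/scene0.png")
big2=np.hstack([cv2.resize(sc[y-28:y+28,x-37:x+37],(396,300),interpolation=cv2.INTER_CUBIC) for x,y in((275,200),(446,265))])
cv2.imwrite("pics/crop0.png",np.vstack([big,big2]))
G={"wide":(0.395,0.165),"mid":(0.43,-0.36),"nar":(0.585,-0.18)}
for cam in("top","scene"):
    P=world(cam,np.load(cam+".npy"))
    for k,(x,y) in G.items():
        m=(np.hypot(P[...,0]-x,P[...,1]-y)<.085)
        q=P[m&(abs(P[...,2]-.077)<.008)]
        print(cam,k,len(q),"medz",np.median(q[:,2]).round(4),cv2.minAreaRect(q[:,:2].astype(np.float32)*1000))
        if cam=="top":
            b=P[m&(P[...,2]>.02)]; print("  all",cv2.minAreaRect(b[:,:2].astype(np.float32)*1000))
    for nm,(x,y),zl,zh,r in(("mat",(.445,-.058),.006,.02,.08),("jartop",(.585,-.18),.16,.19,.045)):
        q=P[(np.hypot(P[...,0]-x,P[...,1]-y)<r)&(P[...,2]>zl)&(P[...,2]<zh)]
        print(cam,nm,len(q),cv2.minEnclosingCircle(q[:,:2].astype(np.float32)*1000),np.median(q[:,2]))
P=world("top",np.load("top.npy")).reshape(-1,3); P2=world("scene",np.load("scene.npy")).reshape(-1,3)
P=np.vstack([P,P2]);P=P[np.isfinite(P).all(1)]
print("max height in 5cm cells, rows x .25.. .75, cols y .45 .. -.6")
for x in np.arange(.2,.8,.05):
    print(f"{x:.2f}",[int(1000*max([0,*P[(abs(P[:,0]-x)<.025)&(abs(P[:,1]-y)<.025)][:,2]])) for y in np.arange(.45,-.61,-.05)])
E
```

```text
top wide 452 medz 0.0777 ((418.22735595703125, 176.28067016601562), (91.96875, 92.93115234375), 83.04144287109375)
  all ((406.0736999511719, 177.529296875), (103.4203872680664, 134.10665893554688), 83.073974609375)
top mid 494 medz 0.0769 ((452.51080322265625, -354.90179443359375), (92.35586547851562, 94.52423095703125), 5.484620571136475)
  all ((442.63531494140625, -373.2237854003906), (135.0452117919922, 140.47007751464844), 5.7710185050964355)
top nar 332 medz 0.077 ((602.7037353515625, -177.3755645751953), (92.59684753417969, 92.57743835449219), 89.9721908569336)
  all ((588.3162841796875, -177.0478515625), (104.43647003173828, 129.04592895507812), 88.8528060913086)
top mat 869 ((450.12176513671875, -54.61521911621094), 76.79460144042969) 0.011836032029225674
top jartop 242 ((600.586669921875, -177.9418182373047), 29.345121383666992) 0.17440495694739988
scene wide 373 medz 0.0761 ((419.1397399902344, 174.58900451660156), (96.03265380859375, 95.28382873535156), 82.87413024902344)
scene mid 778 medz 0.0773 ((453.9373474121094, -356.2624816894531), (96.52970123291016, 92.554039001
[... 979 characters left out ...]
71, 73, 68, 70, 6, 8, 6, 478, 22, 17, 40, 32, 8, 83, 84, 85, 24, 383, 467, 321]
0.55 [221, 215, 8, 6, 74, 71, 6, 6, 631, 614, 42, 42, 178, 174, 60, 10, 9, 24, 82, 462, 468, 306]
0.60 [170, 135, 7, 7, 10, 7, 6, 8, 778, 611, 59, 21, 180, 181, 79, 7, 38, 24, 83, 467, 470, 293]
0.65 [827, 826, 826, 878, 911, 881, 826, 863, 852, 523, 62, 22, 176, 176, 77, 39, 105, 121, 62, 468, 467, 280]
0.70 [827, 827, 826, 898, 899, 897, 882, 876, 798, 546, 60, 20, 18, 23, 20, 15, 22, 206, 209, 464, 466, 257]
0.75 [826, 826, 827, 826, 844, 879, 879, 852, 821, 537, 9, 19, 20, 79, 79, 79, 153, 195, 211, 201, 15, 16]
0.80 [0, 0, 0, 0, 0, 0, 0, 809, 508, 66, 121, 127, 113, 83, 77, 100, 176, 149, 198, 200, 165, 117]
```

View pics/crop0.png

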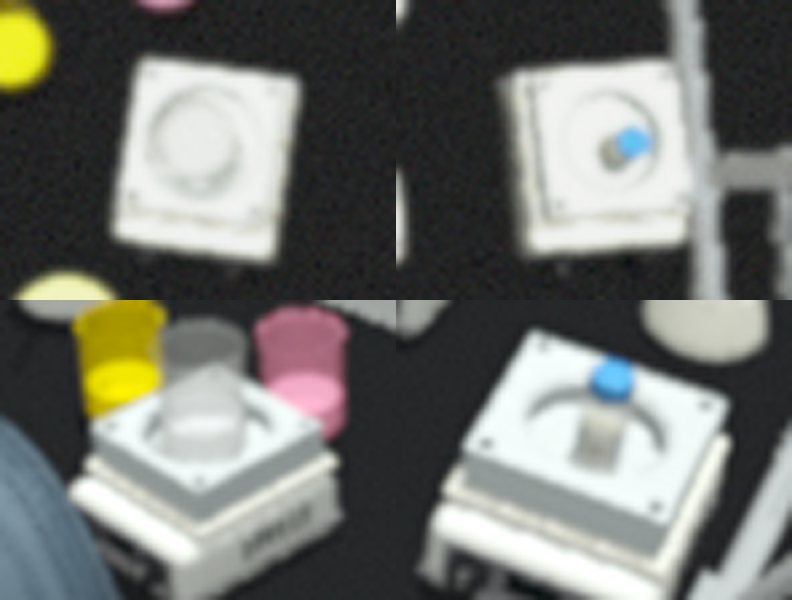

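```bash
python3 - <<'E'
from h import *
for cam in("top","scene"):
    P=world(cam,np.load(cam+".npy")).reshape(-1,3)
    print(cam,"stand: max y per z bin, x .3-.6")
    for z in np.arange(.1,.5,.04):
        q=P[(P[:,0]>.3)&(P[:,0]<.58)&(P[:,1]<-.405)&(P[:,1]>-.6)&(abs(P[:,2]-z)<.02)]
        if len(q): print(round(z,2),len(q),np.percentile(q[:,1],[99,95,50]).round(3), q[np.argmax(q[:,1])].round(3))
    print("cables")
    for z in np.arange(.06,.62,.06):
        q=P[(P[:,0]>.3)&(P[:,0]<.64)&(P[:,1]<.1)&(P[:,1]>-.14)&(abs(P[:,2]-z)<.03)]
        if len(q): print(round(z,2),len(q),"x",q[:,0].min().round(3),np.percentile(q[:,0],[5,50]).round(3),"y",q[:,1].min().round(3),q[:,1].max().round(3))
    # vial cap (blue) and jar lid, beaker pts
    im=cv2.imread(f"pics/{cam}0.png").astype(int).reshape(-1,3)
    b=(im[:,0]-im[:,2]>60)&(np.hypot(P[:,0]-.453,P[:,1]+.355)<.06); print("cap",b.sum(),np.median(P[b],0).round(4),P[b].min(0).round(3),P[b].max(0).round(3))
    k=(np.hypot(P[:,0]-.4185,P[:,1]-.176)<.05)&(P[:,2]>.09); print("beaker>.09",k.sum(),P[k].min(0).round(3),P[k].max(0).round(3),np.median(P[k],0).round(3))
    k=(np.hypot(P[:,0]-.4185,P[:,1]-.176)<.034)&(P[:,2]<.075); print("inbore",k.sum(),np.median(P[k],0).round(3))
E
```

```text
top stand: max y per z bin, x .3-.6
0.1 190 [-0.466 -0.469 -0.482] [ 0.443 -0.463  0.081]
0.14 565 [-0.487 -0.492 -0.54 ] [ 0.428 -0.484  0.123]
0.18 384 [-0.507 -0.511 -0.542] [ 0.441 -0.503  0.162]
0.22 489 [-0.53  -0.533 -0.543] [ 0.436 -0.523  0.204]
0.26 415 [-0.532 -0.534 -0.541] [ 0.57  -0.53   0.279]
0.3 373 [-0.524 -0.526 -0.534] [ 0.577 -0.523  0.314]
0.34 454 [-0.516 -0.518 -0.526] [ 0.548 -0.515  0.359]
0.38 1619 [-0.517 -0.52  -0.534] [ 0.562 -0.514  0.362]
0.42 545 [-0.531 -0.534 -0.542] [ 0.574 -0.531  0.436]
0.46 1040 [-0.527 -0.529 -0.539] [ 0.58  -0.525  0.464]
cables
0.06 333 x 0.444 [0.45  0.597] y -0.14 0.099
0.12 46 x 0.448 [0.449 0.614] y -0.016 0.1
0.18 36 x 0.456 [0.457 0.557] y -0.01 0.099
0.24 57 x 0.466 [0.468 0.564] y -0.007 0.1
0.3 69 x 0.479 [0.481 0.577] y -0.002 0.1
0.36 80 x 0.489 [0.492 0.591] y 0.001 0.1
0.42 97 x 0.504 [0.508 0.609] y 0.006 0.1
0.48 118 x 0.52 [0.523 0.626] y 0.011 0.1
0.54 81 x 0.536 [0.538 0.551] y 0.015 0.1
0.6 92 x 0.555 [0.558 0.569] y 0.022 0.1
cap 24 [ 0.4474 -0.3577  0.1127] [ 0.44  -0.368  0.104] [ 0.455 -0.348  0.117]
be
[... 619 characters left out ...]
.548  0.438]
0.46 840 [-0.53  -0.533 -0.544] [ 0.566 -0.528  0.463]
cables
0.06 486 x 0.443 [0.447 0.589] y -0.14 0.099
0.12 275 x 0.446 [0.452 0.562] y -0.019 0.1
0.18 218 x 0.456 [0.46  0.561] y -0.015 0.098
0.24 186 x 0.467 [0.469 0.564] y -0.011 0.098
0.3 188 x 0.478 [0.483 0.536] y -0.005 0.088
0.36 195 x 0.491 [0.495 0.511] y -0.001 0.087
0.42 216 x 0.505 [0.509 0.526] y 0.004 0.1
0.48 214 x 0.52 [0.524 0.54 ] y 0.007 0.1
0.54 165 x 0.535 [0.54  0.551] y 0.014 0.1
0.6 119 x 0.554 [0.558 0.568] y 0.017 0.1
cap 45 [ 0.4458 -0.362   0.1132] [ 0.439 -0.37   0.077] [ 0.499 -0.352  0.117]
beaker>.09 306 [0.391 0.151 0.09 ] [0.447 0.206 0.132] [0.415 0.175 0.114]
inbore 66 [0.408 0.161 0.068]
```

>>> servo_tool --steps '[{"wz": 0.145, "grip": 1}, {"wz": 0.145, "grip": 1}, {"wz": 0.145, "grip": 1}, {"wz": 0.145, "grip": 1}, {"wz": 0.145, "grip": 1}]'

```text
$.steps[0]: bad value
```

>>> servo_tool --steps '[{"wz": 0.145, "grip": 1}, {"wz": 0.145, "grip": 1}, {"wz": 0.145, "grip": 1}, {"wz": 0.145, "grip": 1}, {"wz": 0.03, "grip": 1}]'

```text
$.steps[0]: bad value
```

>>> servo_tool --steps '[{"dx": 0, "dy": 0, "dz": 0, "wx": 0, "wy": 0, "wz": 0.145, "grip": 1}, {"dx": 0, "dy": 0, "dz": 0, "wx": 0, "wy": 0, "wz": 0.145, "grip": 1}, {"dx": 0, "dy": 0, "dz": 0, "wx": 0, "wy": 0, "wz": 0.145, "grip": 1}, {"dx": 0, "dy": 0, "dz": 0, "wx": 0, "wy": 0, "wz": 0.145, "grip": 1}, {"dx": 0, "dy": 0, "dz": 0, "wx": 0, "wy": 0, "wz": 0.145, "grip": 1}]'

```text
clock: 1.5
position: [0.1168, 0.4861, 0.2563]
ee_rot: [0.465, 0.885, -0.0, -0.0]
wrist_force: [0.3, -0.7, 0.0]
width: 0.0851
grasp_force: 0.0
```

>>> servo_tool --steps '[{"dx": 0, "dy": 0, "dz": 0, "wx": 0, "wy": 0, "wz": 0.145, "grip": 1}, {"dx": 0, "dy": 0, "dz": 0, "wx": 0, "wy": 0, "wz": 0.145, "grip": 1}, {"dx": 0, "dy": 0, "dz": 0, "wx": 0, "wy": 0, "wz": 0.145, "grip": 1}, {"dx": 0, "dy": 0, "dz": 0, "wx": 0, "wy": 0, "wz": 0.145, "grip": 1}, {"dx": 0, "dy": 0, "dz": 0, "wx": 0, "wy": 0, "wz": 0.03, "grip": 1}]'

```text
clock: 2.0
position: [0.1168, 0.4861, 0.2563]
ee_rot: [0.708, 0.706, -0.0, 0.0]
wrist_force: [0.6, 0.2, -0.7]
width: 0.0852
grasp_force: 0.0
```

>>> servo_tool --steps '[{"dx": -0.04, "dy": 0.034, "dz": 0, "wx": 0, "wy": 0, "wz": 0, "grip": 1}, {"dx": -0.04, "dy": 0.034, "dz": 0, "wx": 0, "wy": 0, "wz": 0, "grip": 1}, {"dx": -0.04, "dy": 0.034, "dz": 0, "wx": 0, "wy": 0, "wz": 0, "grip": 1}, {"dx": -0.04, "dy": 0.034, "dz": 0, "wx": 0, "wy": 0, "wz": 0, "grip": 1}, {"dx": -0.04, "dy": 0.034, "dz": 0, "wx": 0, "wy": 0, "wz": 0, "grip": 1}]'

```text
clock: 2.5
position: [0.2795, 0.294, 0.2565]
ee_rot: [0.706, 0.709, 0.0, 0.0]
wrist_force: [1.9, 1.0, -0.0]
width: 0.0857
grasp_force: 0.0
```

>>> servo_tool --steps '[{"dx": -0.04, "dy": 0.034, "dz": 0, "wx": 0, "wy": 0, "wz": 0, "grip": 1}, {"dx": -0.04, "dy": 0.034, "dz": 0, "wx": 0, "wy": 0, "wz": 0, "grip": 1}, {"dx": -0.04, "dy": 0, "dz": 0, "wx": 0, "wy": 0, "wz": 0, "grip": 1}, {"dx": -0.04, "dy": 0, "dz": 0, "wx": 0, "wy": 0, "wz": 0, "grip": 1}, {"dx": -0.04, "dy": 0, "dz": 0, "wx": 0, "wy": 0, "wz": 0, "grip": 1}]'

```text
clock: 3.0
position: [0.3433, 0.0979, 0.2563]
ee_rot: [0.706, 0.708, 0.0, 0.0]
wrist_force: [1.1, -0.1, 0.4]
width: 0.0854
grasp_force: 0.0
```

>>> servo_tool --steps '[{"dx": -0.04, "dy": 0, "dz": 0, "wx": 0, "wy": 0, "wz": 0, "grip": 1}, {"dx": -0.04, "dy": 0, "dz": 0, "wx": 0, "wy": 0, "wz": 0, "grip": 1}, {"dx": -0.04, "dy": 0, "dz": 0, "wx": 0, "wy": 0, "wz": 0, "grip": 1}, {"dx": -0.04, "dy": 0, "dz": 0, "wx": 0, "wy": 0, "wz": 0, "grip": 1}, {"dx": -0.04, "dy": 0, "dz": 0, "wx": 0, "wy": 0, "wz": 0, "grip": 1}]'

```text
clock: 3.5
position: [0.3431, -0.1022, 0.2565]
ee_rot: [0.706, 0.708, 0.0, 0.0]
wrist_force: [1.0, 0.9, -0.5]
width: 0.0854
grasp_force: 0.0
```

>>> servo_tool --steps '[{"dx": -0.03, "dy": 0, "dz": 0, "wx": 0, "wy": 0, "wz": 0, "grip": 1}, {"dx": -0.02, "dy": 0.03, "dz": 0, "wx": 0, "wy": 0, "wz": 0, "grip": 1}, {"dx": 0, "dy": 0.04, "dz": 0, "wx": 0, "wy": 0, "wz": 0, "grip": 1}, {"dx": 0, "dy": 0.04, "dz": 0, "wx": 0, "wy": 0, "wz": 0, "grip": 1}, {"dx": 0, "dy": 0, "dz": 0, "wx": 0, "wy": 0, "wz": 0, "grip": 1}]'

```text
clock: 4.0
position: [0.4567, -0.1506, 0.2551]
ee_rot: [0.706, 0.709, -0.0, -0.0]
wrist_force: [-2.5, -0.0, -1.1]
width: 0.0852
grasp_force: 0.0
```

>>> servo_tool --steps '[{"dx": -0.007, "dy": 0.036, "dz": 0, "wx": 0, "wy": 0, "wz": 0, "grip": 1}, {"dx": -0.007, "dy": 0.036, "dz": 0, "wx": 0, "wy": 0, "wz": 0, "grip": 1}, {"dx": -0.007, "dy": 0.036, "dz": 0, "wx": 0, "wy": 0, "wz": 0, "grip": 1}, {"dx": -0.006, "dy": 0.036, "dz": 0, "wx": 0, "wy": 0, "wz": 0, "grip": 1}, {"dx": 0, "dy": 0, "dz": 0, "wx": 0, "wy": 0, "wz": 0, "grip": 1}]'

```text
clock: 4.5
position: [0.5999, -0.1779, 0.2543]
ee_rot: [0.706, 0.708, -0.0, -0.001]
wrist_force: [0.5, 0.4, -0.2]
width: 0.0856
grasp_force: 0.0
```

```bash
python3 - <<'E'
from h import *
print(manip.read_state()["position"])
im,de=save("wrist","pics/w1.png"); P=world("wrist",de); c=manip.calibration("wrist"); print(c["eye"])
r=(im[...,0].astype(int)-im[...,1]>60)&(P[...,2]>.15)&(P[...,2]<.19)&(de>0); q=P[r]
print(r.sum(),q.min(0) if len(q) else 0,q.max(0) if len(q) else 0)
if len(q)>20: print(cv2.minEnclosingCircle(q[:,:2].astype(np.float32)*1000))
E
```

```text
[ 0.59994939 -0.17788084  0.25425895]
[ 0.59870488 -0.09637381  0.37325812]
4333 [ 0.57301615 -0.20536904  0.15412756] [ 0.63005459 -0.14820841  0.1780963 ]
((602.0922241210938, -176.44003295898438), 29.10405921936035)
```

View pics/w1.png

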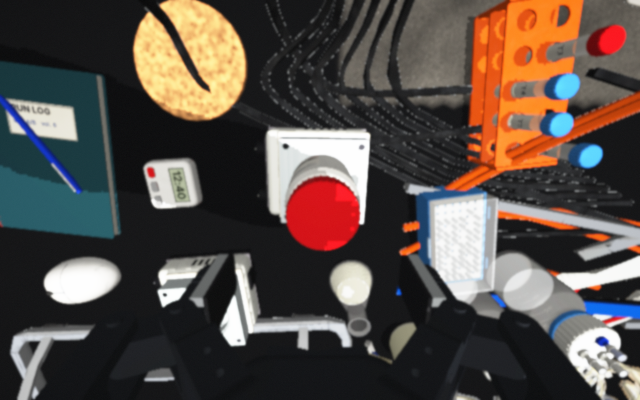

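>>> servo_tool --steps '[{"dx": 0.001, "dy": 0.001, "dz": 0.03, "wx": 0, "wy": 0, "wz": 0, "grip": 1}, {"dx": 0, "dy": 0, "dz": 0.03, "wx": 0, "wy": 0, "wz": 0, "grip": 1}, {"dx": 0, "dy": 0, "dz": 0.03, "wx": 0, "wy": 0, "wz": 0, "grip": 1}, {"dx": 0, "dy": 0, "dz": 0.024, "wx": 0, "wy": 0, "wz": 0, "grip": 1}, {"dx": 0, "dy": 0, "dz": 0, "wx": 0, "wy": 0, "wz": 0, "grip": 1}]'

```text
clock: 5.05
position: [0.5958, -0.1759, 0.1399]
ee_rot: [0.707, 0.708, -0.001, -0.002]
wrist_force: [0.3, -0.2, -0.3]
width: 0.0853
grasp_force: 0.0
```

>>> servo_tool --steps '[{"dx": 0, "dy": 0, "dz": 0, "wx": 0, "wy": 0, "wz": 0, "grip": 0.8}, {"dx": 0, "dy": 0, "dz": 0, "wx": 0, "wy": 0, "wz": 0, "grip": 0.7}, {"dx": 0, "dy": 0, "dz": 0, "wx": 0, "wy": 0, "wz": 0, "grip": 0.65}, {"dx": 0, "dy": 0, "dz": 0, "wx": 0, "wy": 0, "wz": 0, "grip": 0.6}, {"dx": 0, "dy": 0, "dz": 0, "wx": 0, "wy": 0, "wz": 0, "grip": 0.6}]'

```text
clock: 5.55
position: [0.5993, -0.1768, 0.1447]
ee_rot: [0.707, 0.707, 0.001, 0.001]
wrist_force: [-1.0, 0.8, 8.8]
width: 0.0629
grasp_force: 65.8
```

>>> servo_tool --steps '[{"dx": 0, "dy": 0, "dz": 0, "wx": 0, "wy": 0, "wz": 0, "grip": 0}, {"dx": 0, "dy": 0, "dz": 0, "wx": 0, "wy": 0, "wz": 0, "grip": 0}, {"dx": 0, "dy": 0, "dz": -0.01, "wx": 0, "wy": 0, "wz": 0, "grip": 0}, {"dx": 0, "dy": 0, "dz": -0.03, "wx": 0, "wy": 0, "wz": 0, "grip": 0}, {"dx": 0, "dy": 0, "dz": 0, "wx": 0, "wy": 0, "wz": 0, "grip": 0}]'

```text
clock: 6.05
position: [0.6001, -0.177, 0.1873]
ee_rot: [0.707, 0.707, 0.001, 0.003]
wrist_force: [2.0, 0.1, -2.6]
width: 0.0627
grasp_force: 66.6
```

```bash
python3 - <<'E'
from h import *
print(manip.read_state()["position"])
for cam in("wrist","top","scene"):
    im,de=manip.capture(cam) if cam=="wrist" else (cv2.imread(f"pics/{cam}0.png")[:,:,::-1],np.load(cam+".npy"))
    P=world(cam,de)
    k=(np.hypot(P[...,0]-.451,P[...,1]+.057)<.075)&(de>0)&(P[...,2]>.02)&(P[...,2]<.3); q=P[k]
    print(cam,k.sum())
    for z in np.arange(.025,.3,.02):
        s=q[abs(q[:,2]-z)<.01]
        if len(s): print(" ",round(z,3),len(s),"x",s[:,0].min().round(3),s[:,0].max().round(3),"y",s[:,1].min().round(3),s[:,1].max().round(3))
    if cam=="wrist":
        k=(np.hypot(P[...,0]-.451,P[...,1]+.057)<.08)&(P[...,2]>.007)&(P[...,2]<.018)&(im[...,0]>110)
        print(k.sum(),cv2.minEnclosingCircle(P[k][:,:2].astype(np.float32)*1000),P[k].min(0),P[k].max(0))
E
```

```text
[ 0.60009821 -0.1770436   0.1872871 ]
wrist 923
  0.025 505 x 0.446 0.459 y -0.063 -0.028
  0.045 413 x 0.446 0.456 y -0.039 -0.02
  0.065 5 x 0.448 0.45 y -0.024 -0.024
13346 ((451.92034912109375, -52.99051284790039), 64.1960678100586) [ 0.38773345 -0.11572192  0.0070146 ] [ 0.51591799 -0.00985602  0.01795019]
top 114
  0.025 29 x 0.421 0.505 y -0.098 -0.015
  0.045 9 x 0.444 0.45 y -0.039 -0.025
  0.065 2 x 0.445 0.445 y -0.021 -0.017
  0.085 7 x 0.445 0.45 y -0.02 -0.01
  0.105 3 x 0.449 0.45 y -0.015 -0.008
  0.125 7 x 0.451 0.457 y -0.015 -0.008
  0.145 6 x 0.454 0.457 y -0.01 -0.004
  0.165 4 x 0.458 0.46 y -0.01 -0.003
  0.185 6 x 0.46 0.464 y -0.009 -0.002
  0.205 4 x 0.463 0.466 y -0.008 -0.001
  0.225 10 x 0.466 0.473 y -0.007 -0.0
  0.245 8 x 0.472 0.477 y -0.006 0.003
  0.265 8 x 0.475 0.481 y -0.005 0.004
  0.285 8 x 0.479 0.483 y -0.002 0.005
scene 390
  0.025 36 x 0.445 0.455 y -0.067 -0.026
  0.045 27 x 0.443 0.454 y -0.044 -0.019
  0.065 26 x 0.444 0.454 y -0.024 -0.014
  0.085 20 x 0.446 0.454 y -0.02 -0.008
  0.105 26 x 0.446 0.457 y -0.018 -0.007
  0.125 25 x 0.451 0.46 y -0.017 -0.004
  0.145 25 x 0.455 0.466 y -0.016 -0.006
  0.165 26 x 0.456 0.466 y -0.013 -0.004
  0.185 29 x 0.459 0.472 y -0.015 -0.002
  0.205 26 x 0.463 0.474 y -0.012 -0.003
  0.225 28 x 0.467 0.479 y -0.01 0.002
  0.245 30 x 0.472 0.481 y -0.009 0.003
  0.265 29 x 0.475 0.485 y -0.006 0.004
  0.285 29 x 0.478 0.489 y -0.005 0.004
```

>>> servo_tool --steps '[{"dx": 0.015, "dy": -0.03, "dz": 0, "wx": 0, "wy": 0, "wz": 0, "grip": 0}, {"dx": 0.02, "dy": -0.04, "dz": 0, "wx": 0, "wy": 0, "wz": 0, "grip": 0}, {"dx": 0.02, "dy": -0.04, "dz": 0, "wx": 0, "wy": 0, "wz": 0, "grip": 0}, {"dx": 0.02, "dy": -0.04, "dz": 0, "wx": 0, "wy": 0, "wz": 0, "grip": 0}, {"dx": 0.02, "dy": -0.03, "dz": 0, "wx": 0, "wy": 0, "wz": 0, "grip": 0}]'

```text
clock: 6.6
position: [0.4159, -0.0808, 0.1821]
ee_rot: [0.707, 0.707, -0.0, -0.0]
wrist_force: [0.1, -0.7, -1.6]
width: 0.0628
grasp_force: 67.2
```

>>> servo_tool --steps '[{"dx": 0.012, "dy": -0.012, "dz": 0, "wx": 0, "wy": 0, "wz": 0, "grip": 0}, {"dx": 0, "dy": 0, "dz": 0.02, "wx": 0, "wy": 0, "wz": 0, "grip": 0}, {"dx": 0, "dy": 0, "dz": 0.03, "wx": 0, "wy": 0, "wz": 0, "grip": 0}, {"dx": 0, "dy": 0, "dz": 0.02, "wx": 0, "wy": 0, "wz": 0, "grip": 0}, {"dx": 0, "dy": 0, "dz": 0, "wx": 0, "wy": 0, "wz": 0, "grip": 0}]'

```text
clock: 7.1
position: [0.4047, -0.0692, 0.1104]
ee_rot: [0.707, 0.707, -0.001, -0.002]
wrist_force: [0.2, -0.2, -0.9]
width: 0.0628
grasp_force: 67.2
```

>>> servo_tool --steps '[{"dx": 0, "dy": 0.003, "dz": 0.01, "wx": 0, "wy": 0, "wz": 0, "grip": 0}, {"dx": 0, "dy": 0, "dz": 0.01, "wx": 0, "wy": 0, "wz": 0, "grip": 0}, {"dx": 0, "dy": 0, "dz": 0.006, "wx": 0, "wy": 0, "wz": 0, "grip": 0}, {"dx": 0, "dy": 0, "dz": 0, "wx": 0, "wy": 0, "wz": 0, "grip": 0}]'

```text
clock: 7.5
position: [0.4091, -0.0695, 0.0857]
ee_rot: [0.707, 0.707, -0.0, -0.0]
wrist_force: [0.2, 1.3, -1.9]
width: 0.0632
grasp_force: 67.2
```

>>> servo_tool --steps '[{"dx": 0, "dy": 0, "dz": 0.003, "wx": 0, "wy": 0, "wz": 0, "grip": 0}, {"dx": 0, "dy": 0, "dz": 0, "wx": 0, "wy": 0, "wz": 0, "grip": 0}, {"dx": 0, "dy": 0, "dz": 0, "wx": 0, "wy": 0, "wz": 0, "grip": 0}]'

```text
clock: 7.8
position: [0.4096, -0.0696, 0.0835]
ee_rot: [0.707, 0.707, 0.0, 0.0]
wrist_force: [0.2, 0.5, -2.6]
width: 0.0631
grasp_force: 67.2
```

>>> servo_tool --steps '[{"dx": 0, "dy": 0, "dz": 0.002, "wx": 0, "wy": 0, "wz": 0, "grip": 0}, {"dx": 0, "dy": 0, "dz": 0.002, "wx": 0, "wy": 0, "wz": 0, "grip": 0}, {"dx": 0, "dy": 0, "dz": 0, "wx": 0, "wy": 0, "wz": 0, "grip": 0}, {"dx": 0, "dy": 0, "dz": 0, "wx": 0, "wy": 0, "wz": 0, "grip": 0}]'

```text
clock: 8.2
position: [0.4097, -0.0695, 0.0797]
ee_rot: [0.707, 0.707, 0.0, 0.0]
wrist_force: [-3.4, 1.1, 10.1]
width: 0.0633
grasp_force: 68.0
```

>>> servo_tool --steps '[{"dx": 0, "dy": 0, "dz": 0, "wx": 0, "wy": 0, "wz": 0, "grip": 0.8}, {"dx": 0, "dy": 0, "dz": 0, "wx": 0, "wy": 0, "wz": 0, "grip": 0.9}, {"dx": 0, "dy": 0, "dz": 0, "wx": 0, "wy": 0, "wz": 0, "grip": 0.95}, {"dx": 0, "dy": 0, "dz": 0, "wx": 0, "wy": 0, "wz": 0, "grip": 0.95}, {"dx": 0, "dy": 0, "dz": 0, "wx": 0, "wy": 0, "wz": 0, "grip": 0.95}]'

```text
clock: 8.7
position: [0.4095, -0.0695, 0.0793]
ee_rot: [0.707, 0.707, -0.0, -0.0]
wrist_force: [-0.4, -0.1, -0.0]
width: 0.0812
grasp_force: 0.0
```

>>> servo_tool --steps '[{"dx": 0, "dy": 0, "dz": -0.01, "wx": 0, "wy": 0, "wz": 0, "grip": 0.95}, {"dx": 0, "dy": 0, "dz": -0.04, "wx": 0, "wy": 0, "wz": 0, "grip": 1}, {"dx": 0, "dy": 0, "dz": -0.04, "wx": 0, "wy": 0, "wz": 0, "grip": 1}, {"dx": 0, "dy": 0, "dz": -0.03, "wx": 0, "wy": 0, "wz": 0, "grip": 1}, {"dx": 0, "dy": 0, "dz": 0, "wx": 0, "wy": 0, "wz": 0, "grip": 1}]'

```text
clock: 9.2
position: [0.4113, -0.0698, 0.2037]
ee_rot: [0.707, 0.707, 0.002, 0.003]
wrist_force: [0.7, -0.2, -0.2]
width: 0.0851
grasp_force: 0.0
```

```bash
python3 - <<'E'
from h import *
print(manip.read_state()["position"])
im,de=save("wrist","pics/w2.png"); P=world("wrist",de)
r=(im[...,0].astype(int)-im[...,1]>60)&(P[...,2]>.09)&(P[...,2]<.13)&(de>0); q=P[r]
print(r.sum(),cv2.minEnclosingCircle(q[:,:2].astype(np.float32)*1000),np.median(q[:,2]))
for cam in("top","scene"):
    im,de=save(cam,f"pics/{cam}1.png"); P=world(cam,de)
    a=P[(np.hypot(P[...,0]-.603,P[...,1]+.178)<.085)&(abs(P[...,2]-.077)<.006)]
    print(cam,"narrow",cv2.minAreaRect(a[:,:2].astype(np.float32)*1000))
    b=(np.hypot(P[...,0]-.603,P[...,1]+.178)<.03)&(P[...,2]<.071)&(P[...,2]>.05); print("bore",b.sum(),P[b].mean(0) if b.any() else 0)
E
```

```text
[ 0.41132667 -0.06982879  0.20368597]
3853 ((422.92437744140625, -52.452980041503906), 50.263648986816406) 0.10822302203586989
top narrow ((616.5816040039062, -177.63787841796875), (92.6060562133789, 67.09932708740234), 89.49885559082031)
bore 63 [ 0.60488393 -0.18032587  0.06320942]
scene narrow ((603.7813110351562, -178.88697814941406), (94.2269287109375, 99.59088897705078), 89.25363159179688)
bore 39 [ 0.61667965 -0.17324697  0.06510322]
```

View pics/scene1.png

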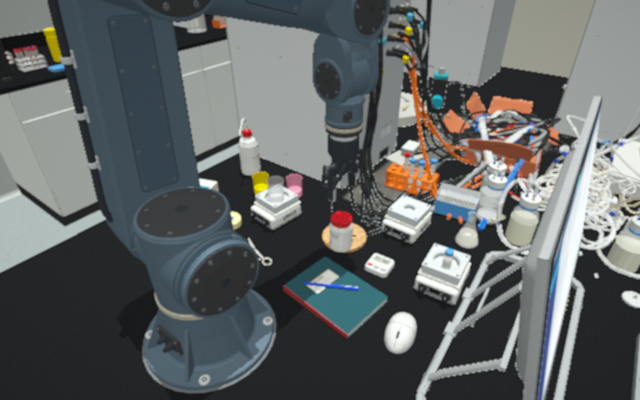

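>>> servo_tool --steps '[{"dx": -0.04, "dy": 0.006, "dz": -0.01, "wx": 0, "wy": 0, "wz": 0, "grip": 1}, {"dx": -0.05, "dy": 0.006, "dz": 0, "wx": 0, "wy": 0, "wz": 0, "grip": 1}, {"dx": -0.05, "dy": 0.006, "dz": 0, "wx": 0, "wy": 0, "wz": 0, "grip": 1}, {"dx": -0.05, "dy": 0.006, "dz": 0, "wx": 0, "wy": 0, "wz": 0, "grip": 1}, {"dx": -0.05, "dy": 0.006, "dz": 0, "wx": 0, "wy": 0, "wz": 0, "grip": 1}]'

```text
clock: 9.85
position: [0.4386, -0.3099, 0.2082]
ee_rot: [0.707, 0.707, -0.0, -0.001]
wrist_force: [1.2, 0.3, 0.5]
width: 0.0855
grasp_force: 0.0
```

>>> servo_tool --steps '[{"dx": -0.05, "dy": 0.006, "dz": 0, "wx": 0, "wy": 0, "wz": 0, "grip": 0.8}, {"dx": 0, "dy": 0, "dz": 0, "wx": 0, "wy": 0, "wz": 0, "grip": 0.8}, {"dx": 0, "dy": 0, "dz": 0, "wx": 0, "wy": 0, "wz": 0, "grip": 0.8}]'

```text
clock: 10.15
position: [0.4445, -0.3581, 0.2077]
ee_rot: [0.708, 0.707, -0.0, -0.001]
wrist_force: [0.4, 0.1, 0.2]
width: 0.0682
grasp_force: 0.0
```

```bash
python3 - <<'E'
from h import *
print(manip.read_state()["position"])
im,de=save("wrist","pics/w3.png"); P=world("wrist",de); i=im.astype(int)
r=(i[...,2]-i[...,0]>60)&(P[...,2]>.09)&(P[...,2]<.13)&(de>0)&(np.hypot(P[...,0]-.45,P[...,1]+.36)<.05); q=P[r]; q2=q[q[:,2]>.109]
print(r.sum(),cv2.minEnclosingCircle(q[:,:2].astype(np.float32)*1000),cv2.minEnclosingCircle(q2[:,:2].astype(np.float32)*1000),np.median(q2,0))
a=P[(np.hypot(P[...,0]-.453,P[...,1]+.3555)<.08)&(abs(P[...,2]-.077)<.006)]
print("mid",cv2.minAreaRect(a[:,:2].astype(np.float32)*1000),np.median(a[:,2]))
E
```

```text
[ 0.44451088 -0.35807599  0.20765091]
478 ((450.2599182128906, -357.392578125), 10.007521629333496) ((450.2599182128906, -357.392578125), 10.007521629333496) [ 0.45032752 -0.35680383  0.1143591 ]
mid ((455.7978210449219, -354.4222412109375), (92.09011840820312, 92.58563995361328), 5.299358367919922) 0.07835872739400454
```

View pics/w3.png

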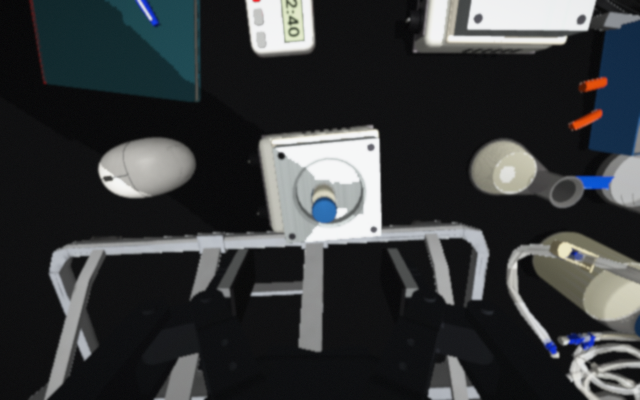

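>>> servo_tool --steps '[{"dx": 0, "dy": 0.003, "dz": 0.03, "wx": 0, "wy": 0, "wz": 0, "grip": 0.65}, {"dx": 0, "dy": 0, "dz": 0.03, "wx": 0, "wy": 0, "wz": 0, "grip": 0.65}, {"dx": 0, "dy": 0, "dz": 0.025, "wx": 0, "wy": 0, "wz": 0, "grip": 0.65}, {"dx": 0, "dy": 0, "dz": 0.01, "wx": 0, "wy": 0, "wz": 0, "grip": 0.65}, {"dx": 0, "dy": 0, "dz": 0, "wx": 0, "wy": 0, "wz": 0, "grip": 0.65}]'

```text
clock: 10.7
position: [0.4478, -0.3563, 0.1136]
ee_rot: [0.707, 0.708, -0.0, -0.001]
wrist_force: [0.0, 0.1, 0.5]
width: 0.0554
grasp_force: 0.0
```

>>> servo_tool --steps '[{"dx": 0, "dy": 0, "dz": 0, "wx": 0, "wy": 0, "wz": 0, "grip": 0.65}, {"dx": 0, "dy": 0, "dz": 0, "wx": 0, "wy": 0, "wz": 0, "grip": 0.65}]'

```text
clock: 10.9
position: [0.4489, -0.358, 0.1158]
ee_rot: [0.707, 0.707, 0.0, 0.001]
wrist_force: [0.2, 0.8, 1.5]
width: 0.0553
grasp_force: 0.0
```

>>> servo_tool --steps '[{"dx": 0, "dy": 0, "dz": 0.009, "wx": 0, "wy": 0, "wz": 0, "grip": 0.5}, {"dx": 0, "dy": 0, "dz": 0, "wx": 0, "wy": 0, "wz": 0, "grip": 0.4}, {"dx": 0, "dy": 0, "dz": 0, "wx": 0, "wy": 0, "wz": 0, "grip": 0.33}, {"dx": 0, "dy": 0, "dz": 0, "wx": 0, "wy": 0, "wz": 0, "grip": 0.28}, {"dx": 0, "dy": 0, "dz": 0, "wx": 0, "wy": 0, "wz": 0, "grip": 0.24}]'

```text
clock: 11.4
position: [0.4484, -0.3579, 0.1056]
ee_rot: [0.707, 0.707, 0.0, 0.0]
wrist_force: [-0.4, -0.4, 1.7]
width: 0.0214
grasp_force: 47.7
```

>>> servo_tool --steps '[{"dx": 0, "dy": 0, "dz": 0, "wx": 0, "wy": 0, "wz": 0, "grip": 0.2}, {"dx": 0, "dy": 0, "dz": 0, "wx": 0, "wy": 0, "wz": 0, "grip": 0.1}, {"dx": 0, "dy": 0, "dz": 0, "wx": 0, "wy": 0, "wz": 0, "grip": 0}, {"dx": 0, "dy": 0, "dz": 0, "wx": 0, "wy": 0, "wz": 0, "grip": 0}]'

```text
clock: 11.8
position: [0.4484, -0.3579, 0.1056]
ee_rot: [0.707, 0.707, -0.0, 0.0]
wrist_force: [0.1, 0.6, 5.7]
width: 0.0214
grasp_force: 58.6
```

>>> servo_tool --steps '[{"dx": 0, "dy": 0, "dz": -0.02, "wx": 0, "wy": 0, "wz": 0, "grip": 0}, {"dx": 0, "dy": 0, "dz": -0.03, "wx": 0, "wy": 0, "wz": 0, "grip": 0}, {"dx": 0, "dy": 0, "dz": -0.025, "wx": 0, "wy": 0, "wz": 0, "grip": 0}, {"dx": 0.02, "dy": 0.015, "dz": 0, "wx": 0, "wy": 0, "wz": 0, "grip": 0}, {"dx": 0.03, "dy": 0.025, "dz": 0, "wx": 0, "wy": 0, "wz": 0, "grip": 0}]'

```text
clock: 12.3
position: [0.4882, -0.3086, 0.1811]
ee_rot: [0.708, 0.706, 0.0, 0.001]
wrist_force: [1.0, 0.0, -0.4]
width: 0.0213
grasp_force: 58.7
```

>>> servo_tool --steps '[{"dx": 0.035, "dy": 0.03, "dz": 0, "wx": 0, "wy": 0, "wz": 0, "grip": 0}, {"dx": 0.035, "dy": 0.03, "dz": 0, "wx": 0, "wy": 0, "wz": 0, "grip": 0}, {"dx": 0.03, "dy": 0.03, "dz": 0, "wx": 0, "wy": 0, "wz": 0, "grip": 0}, {"dx": 0.02, "dy": 0.017, "dz": 0, "wx": 0, "wy": 0, "wz": 0, "grip": 0}, {"dx": 0, "dy": 0, "dz": 0, "wx": 0, "wy": 0, "wz": 0, "grip": 0}]'

```text
clock: 12.8
position: [0.5971, -0.1849, 0.1797]
ee_rot: [0.706, 0.708, 0.0, -0.0]
wrist_force: [0.5, -0.3, -0.3]
width: 0.0213
grasp_force: 58.8
```

```bash
python3 - <<'E'
from h import *
print(manip.read_state()["position"],manip.read_state()["width"])
im,de=save("wrist","pics/w4.png"); P=world("wrist",de); i=im.astype(int)
r=(i[...,2]-i[...,0]>60)&(de>0)&(np.hypot(P[...,0]-.6,P[...,1]+.178)<.05)&(P[...,2]>.12); q=P[r]
if len(q): print("cap",r.sum(),np.median(q,0),q.min(0),q.max(0))
a=P[(np.hypot(P[...,0]-.6035,P[...,1]+.178)<.08)&(abs(P[...,2]-.077)<.006)]
print("nar",cv2.minAreaRect(a[:,:2].astype(np.float32)*1000),np.median(a[:,2]))
b=P[(np.hypot(P[...,0]-.6035,P[...,1]+.178)<.03)&(P[...,2]<.071)&(P[...,2]>.05)&(de>0)]; print("bore",len(b),b.min(0),b.max(0))
cv2.imwrite("pics/w4c.png",cv2.resize(im[80:400,160:520,::-1],(720,640)) if 0 else im[:,:,::-1])
E
```

```text
[ 0.59706338 -0.18489633  0.17969637] 0.021303707987421885
cap 1620 [ 0.59633623 -0.18453415  0.18767258] [ 0.58588515 -0.19687405  0.17789611] [ 0.60677459 -0.17629571  0.18989985]
nar ((604.8326416015625, -179.37240600585938), (93.08647155761719, 92.25950622558594), 89.42896270751953) 0.07792660219879333
bore 972 [ 0.59002115 -0.19491339  0.06101365] [ 0.62035101 -0.16673249  0.07099576]
```

View pics/w4.png

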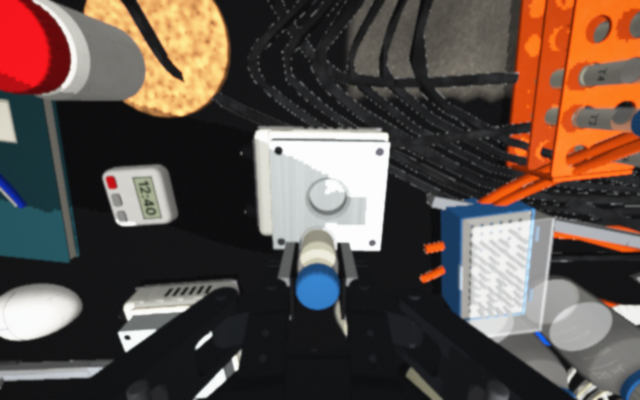

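>>> servo_tool --steps '[{"dx": 0.0065, "dy": 0.007, "dz": 0, "wx": 0, "wy": 0, "wz": 0, "grip": 0}, {"dx": 0, "dy": 0, "dz": 0.02, "wx": 0, "wy": 0, "wz": 0, "grip": 0}, {"dx": 0, "dy": 0, "dz": 0.02, "wx": 0, "wy": 0, "wz": 0, "grip": 0}, {"dx": 0, "dy": 0, "dz": 0.0, "wx": 0, "wy": 0, "wz": 0, "grip": 0}, {"dx": 0, "dy": 0, "dz": 0, "wx": 0, "wy": 0, "wz": 0, "grip": 0}]'

```text
clock: 13.35
position: [0.602, -0.1817, 0.1408]
ee_rot: [0.707, 0.707, -0.0, -0.0]
wrist_force: [0.6, 0.9, 1.0]
width: 0.0211
grasp_force: 58.8
```

```bash
python3 - <<'E'
from h import *
s=manip.read_state();print(s["position"],s["ee_rot"])
im,de=save("wrist","pics/w5.png"); P=world("wrist",de); i=im.astype(int)
r=(i[...,2]-i[...,0]>60)&(de>0)&(np.hypot(P[...,0]-.6,P[...,1]+.178)<.05)&(P[...,2]>.11); q=P[r]
print("cap",r.sum(),np.median(q,0),q.min(0),q.max(0))
a=P[(np.hypot(P[...,0]-.6035,P[...,1]+.178)<.08)&(abs(P[...,2]-.077)<.006)]
print("nar",cv2.minAreaRect(a[:,:2].astype(np.float32)*1000),np.median(a[:,2]))
for cam in("scene",):
    im,de=save(cam,f"pics/s5.png"); P=world(cam,de); i=im.astype(int)
    r=(i[...,2]-i[...,0]>50)&(de>0)&(np.hypot(P[...,0]-.6,P[...,1]+.178)<.05)&(P[...,2]>.09)&(P[...,2]<.16); q=P[r]; print(cam,len(q),np.median(q,0) if len(q) else 0)
    cv2.imwrite("pics/s5c.png",cv2.resize(im[180:250,365:455,::-1],(720,560),interpolation=cv2.INTER_CUBIC))
E
```

```text
[ 0.60199975 -0.181671    0.14075855] [ 7.07408002e-01  7.06805409e-01 -9.92434485e-05 -1.49094915e-04]
cap 1635 [ 0.60278517 -0.17984636  0.14931515] [ 0.59235353 -0.19213908  0.13263569] [ 0.61334425 -0.17172536  0.15122589]
nar ((606.4307250976562, -177.57717895507812), (92.80978393554688, 92.64302062988281), 89.68453216552734) 0.07843655035803061
scene 9 [ 0.6098897  -0.19155332  0.14681734]
```

View pics/s5c.png

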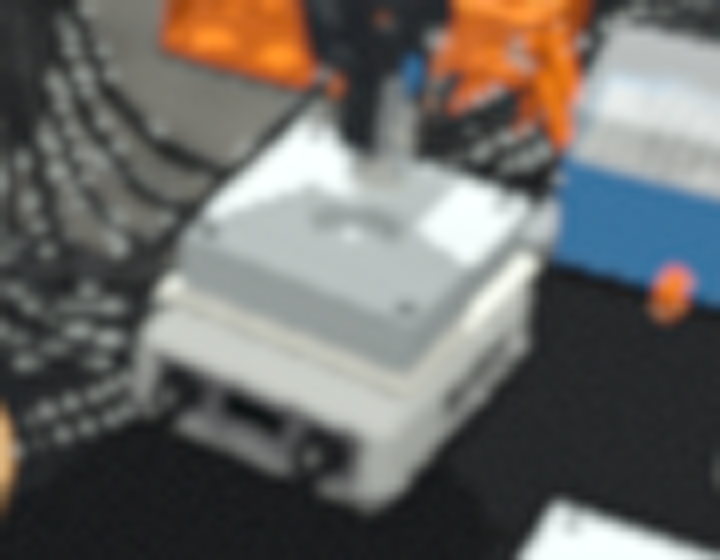

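>>> servo_tool --steps '[{"dx": 0.004, "dy": 0.003, "dz": 0, "wx": 0, "wy": 0, "wz": 0, "grip": 0}, {"dx": 0, "dy": 0, "dz": 0, "wx": 0, "wy": 0, "wz": 0, "grip": 0}, {"dx": 0, "dy": 0, "dz": 0.01, "wx": 0, "wy": 0, "wz": 0, "grip": 0}, {"dx": 0, "dy": 0, "dz": 0.005, "wx": 0, "wy": 0, "wz": 0, "grip": 0}, {"dx": 0, "dy": 0, "dz": 0, "wx": 0, "wy": 0, "wz": 0, "grip": 0}]'

```text
clock: 13.95
position: [0.6045, -0.1771, 0.124]
ee_rot: [0.707, 0.707, -0.0, -0.001]
wrist_force: [-0.4, 0.4, 0.0]
width: 0.0214
grasp_force: 58.8
```

>>> servo_tool --steps '[{"dx": 0, "dy": 0, "dz": 0.005, "wx": 0, "wy": 0, "wz": 0, "grip": 0}, {"dx": 0, "dy": 0, "dz": 0.004, "wx": 0, "wy": 0, "wz": 0, "grip": 0}, {"dx": 0, "dy": 0, "dz": 0, "wx": 0, "wy": 0, "wz": 0, "grip": 0}, {"dx": 0, "dy": 0, "dz": 0, "wx": 0, "wy": 0, "wz": 0, "grip": 0}]'

```text
clock: 14.35
position: [0.6052, -0.1772, 0.1163]
ee_rot: [0.707, 0.707, -0.0, -0.0]
wrist_force: [-0.1, -0.1, -0.1]
width: 0.0213
grasp_force: 58.8
```

>>> servo_tool --steps '[{"dx": 0, "dy": 0, "dz": 0.004, "wx": 0, "wy": 0, "wz": 0, "grip": 0}, {"dx": 0, "dy": 0, "dz": 0.004, "wx": 0, "wy": 0, "wz": 0, "grip": 0}, {"dx": 0, "dy": 0, "dz": 0.002, "wx": 0, "wy": 0, "wz": 0, "grip": 0}, {"dx": 0, "dy": 0, "dz": 0, "wx": 0, "wy": 0, "wz": 0, "grip": 0}, {"dx": 0, "dy": 0, "dz": 0, "wx": 0, "wy": 0, "wz": 0, "grip": 0}]'

```text
clock: 14.85
position: [0.6052, -0.1772, 0.1063]
ee_rot: [0.707, 0.707, -0.0, -0.0]
wrist_force: [0.4, -0.1, 0.4]
width: 0.021
grasp_force: 58.8
```

>>> servo_tool --steps '[{"dx": 0, "dy": 0, "dz": 0.001, "wx": 0, "wy": 0, "wz": 0, "grip": 0}, {"dx": 0, "dy": 0, "dz": 0, "wx": 0, "wy": 0, "wz": 0, "grip": 0}, {"dx": 0, "dy": 0, "dz": 0, "wx": 0, "wy": 0, "wz": 0, "grip": 0.35}, {"dx": 0, "dy": 0, "dz": 0, "wx": 0, "wy": 0, "wz": 0, "grip": 0.45}, {"dx": 0, "dy": 0, "dz": 0, "wx": 0, "wy": 0, "wz": 0, "grip": 0.55}]'

```text
clock: 15.35
position: [0.6052, -0.1773, 0.1052]
ee_rot: [0.707, 0.707, -0.0, -0.0]
wrist_force: [-0.1, -0.5, 0.2]
width: 0.0469
grasp_force: 0.0
```

>>> servo_tool --steps '[{"dx": 0, "dy": 0, "dz": 0, "wx": 0, "wy": 0, "wz": 0, "grip": 0.55}, {"dx": 0, "dy": 0, "dz": -0.02, "wx": 0, "wy": 0, "wz": 0, "grip": 0.55}, {"dx": 0, "dy": 0, "dz": -0.04, "wx": 0, "wy": 0, "wz": 0, "grip": 0.6}, {"dx": 0, "dy": 0, "dz": -0.04, "wx": 0, "wy": 0, "wz": 0, "grip": 0.8}, {"dx": 0, "dy": 0, "dz": 0, "wx": 0, "wy": 0, "wz": 0, "grip": 1}]'

```text
clock: 15.85
position: [0.6073, -0.1778, 0.211]
ee_rot: [0.707, 0.707, 0.002, 0.003]
wrist_force: [0.5, -0.3, 0.7]
width: 0.0777
grasp_force: 0.0
```

```bash
python3 - <<'E'
from h import *
s=manip.read_state();print(s["position"],s["ee_rot"])
im,de=save("wrist","pics/w6.png"); P=world("wrist",de); i=im.astype(int)
r=(i[...,2]-i[...,0]>60)&(de>0)&(np.hypot(P[...,0]-.605,P[...,1]+.178)<.04)&(P[...,2]>.09); q=P[r]
print("cap",r.sum(),np.median(q,0),q.min(0),q.max(0))
a=P[(np.hypot(P[...,0]-.605,P[...,1]+.178)<.08)&(abs(P[...,2]-.077)<.006)]
print("nar",cv2.minAreaRect(a[:,:2].astype(np.float32)*1000),np.median(a[:,2]))
E
```

```text
[ 0.60727251 -0.17783934  0.21095325] [0.70709869 0.70710418 0.00186635 0.00341318]
cap 473 [ 0.60485813 -0.17656423  0.11082675] [ 0.59515643 -0.18684216  0.10339941] [ 0.61458499 -0.16764404  0.11292711]
nar ((604.9306640625, -177.3490447998047), (92.56700897216797, 92.3804931640625), 89.52908325195312) 0.07508252080826777
```

>>> servo_tool --steps '[{"dx": 0.003, "dy": -0.03, "dz": 0, "wx": 0, "wy": 0, "wz": 0, "grip": 1}, {"dx": 0.005, "dy": -0.045, "dz": 0, "wx": 0, "wy": 0, "wz": 0, "grip": 1}, {"dx": 0.005, "dy": -0.045, "dz": 0, "wx": 0, "wy": 0, "wz": 0, "grip": 1}, {"dx": 0.005, "dy": -0.045, "dz": 0, "wx": 0, "wy": 0, "wz": 0, "grip": 1}, {"dx": 0.01, "dy": -0.045, "dz": 0, "wx": 0, "wy": 0, "wz": 0, "grip": 1}]'

```text
clock: 16.4
position: [0.393, -0.1489, 0.2042]
ee_rot: [0.707, 0.707, -0.0, -0.001]
wrist_force: [0.1, -0.7, 0.9]
width: 0.0857
grasp_force: 0.0
```

>>> servo_tool --steps '[{"dx": 0.02, "dy": -0.04, "dz": 0, "wx": 0, "wy": 0, "wz": 0, "grip": 1}, {"dx": 0.04, "dy": -0.01, "dz": 0, "wx": 0, "wy": 0, "wz": 0, "grip": 1}, {"dx": 0.045, "dy": 0, "dz": 0, "wx": 0, "wy": 0, "wz": 0, "grip": 1}, {"dx": 0.045, "dy": 0, "dz": 0, "wx": 0, "wy": 0, "wz": 0, "grip": 1}, {"dx": 0.045, "dy": 0, "dz": 0, "wx": 0, "wy": 0, "wz": 0, "grip": 1}]'

```text
clock: 16.9
position: [0.3444, 0.0472, 0.2048]
ee_rot: [0.707, 0.707, -0.0, -0.0]
wrist_force: [2.1, 0.4, -0.5]
width: 0.0852
grasp_force: 0.0
```

>>> servo_tool --steps '[{"dx": 0.045, "dy": 0, "dz": 0, "wx": 0, "wy": 0, "wz": 0, "grip": 1}, {"dx": 0.04, "dy": 0, "dz": 0, "wx": 0, "wy": 0, "wz": 0, "grip": 1}, {"dx": 0.03, "dy": 0.02, "dz": 0, "wx": 0, "wy": 0, "wz": 0, "grip": 1}, {"dx": 0.02, "dy": 0.03, "dz": 0, "wx": 0, "wy": 0, "wz": 0, "grip": 1}, {"dx": 0, "dy": 0, "dz": 0, "wx": 0, "wy": 0, "wz": 0, "grip": 1}]'

```text
clock: 17.4
position: [0.3971, 0.1829, 0.204]
ee_rot: [0.706, 0.708, -0.0, -0.0]
wrist_force: [-1.6, -1.0, -0.4]
width: 0.0855
grasp_force: 0.0
```

>>> servo_tool --steps '[{"dx": -0.004, "dy": 0.022, "dz": 0, "wx": 0, "wy": 0, "wz": 0, "grip": 1}, {"dx": 0, "dy": 0, "dz": 0, "wx": 0, "wy": 0, "wz": 0, "grip": 1}, {"dx": 0, "dy": 0, "dz": 0, "wx": 0, "wy": 0, "wz": 0, "grip": 1}]'

```text
clock: 17.7
position: [0.4166, 0.1763, 0.2046]
ee_rot: [0.707, 0.707, -0.001, -0.0]
wrist_force: [-0.7, -0.0, 0.1]
width: 0.0852
grasp_force: 0.0
```

```bash
python3 - <<'E'
from h import *
s=manip.read_state();print(s["position"],s["ee_rot"])
im,de=save("wrist","pics/w7.png"); P=world("wrist",de)
det("wrist",["beaker"])
a=P[(np.hypot(P[...,0]-.4185,P[...,1]-.176)<.08)&(abs(P[...,2]-.077)<.006)]
print("wide",cv2.minAreaRect(a[:,:2].astype(np.float32)*1000),np.median(a[:,2]))
k=(np.hypot(P[...,0]-.4185,P[...,1]-.176)<.05)&(P[...,2]>.12)&(P[...,2]<.14)&(de>0)
q=P[k]; print("rim",len(q),q.min(0),q.max(0),cv2.minEnclosingCircle(q[:,:2].astype(np.float32)*1000))
E
```

```text
[0.41662713 0.17625019 0.20460287] [ 7.07396864e-01  7.06816143e-01 -7.08124779e-04 -3.38869767e-04]
wrist beaker 0.94 [0.418 0.172 0.106] px 319 213
wrist beaker 0.87 [0.491 0.317 0.026] px 398 35
wrist beaker 0.59 [0.549 0.213 0.039] px 450 150
wide ((420.7188720703125, 176.92514038085938), (92.64685821533203, 92.24137115478516), 83.09156036376953) 0.07802493790774631
rim 1299 [0.39400598 0.15324526 0.12002844] [0.44730567 0.20624633 0.13204486] ((420.85943603515625, 179.93551635742188), 26.905406951904297)
```

View pics/w7.png

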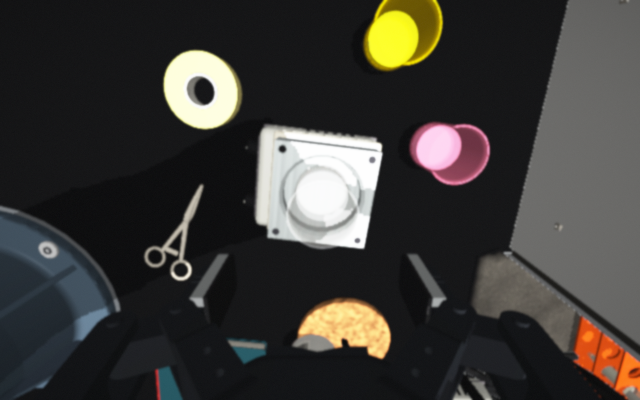

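>>> servo_tool --steps '[{"dx": 0.003, "dy": 0.003, "dz": 0.03, "wx": 0, "wy": 0, "wz": 0, "grip": 1}, {"dx": 0, "dy": 0, "dz": 0.03, "wx": 0, "wy": 0, "wz": 0, "grip": 1}, {"dx": 0, "dy": 0, "dz": 0.03, "wx": 0, "wy": 0, "wz": 0, "grip": 1}, {"dx": 0, "dy": 0, "dz": 0.007, "wx": 0, "wy": 0, "wz": 0, "grip": 1}, {"dx": 0, "dy": 0, "dz": 0, "wx": 0, "wy": 0, "wz": 0, "grip": 1}]'

```text
clock: 18.3
position: [0.4194, 0.1795, 0.1081]
ee_rot: [0.707, 0.707, -0.001, -0.0]
wrist_force: [0.6, -0.0, 1.5]
width: 0.0853
grasp_force: 0.0
```

>>> servo_tool --steps '[{"dx": 0, "dy": 0, "dz": 0, "wx": 0, "wy": 0, "wz": 0, "grip": 0.8}, {"dx": 0, "dy": 0, "dz": 0, "wx": 0, "wy": 0, "wz": 0, "grip": 0.7}, {"dx": 0, "dy": 0, "dz": 0, "wx": 0, "wy": 0, "wz": 0, "grip": 0.65}, {"dx": 0, "dy": 0, "dz": 0, "wx": 0, "wy": 0, "wz": 0, "grip": 0.6}, {"dx": 0, "dy": 0, "dz": 0, "wx": 0, "wy": 0, "wz": 0, "grip": 0.55}]'

```text
clock: 18.8
position: [0.4208, 0.18, 0.1094]
ee_rot: [0.707, 0.707, 0.001, 0.0]
wrist_force: [-3.5, -1.0, 15.0]
width: 0.0514
grasp_force: 59.4
```

>>> servo_tool --steps '[{"dx": 0, "dy": 0, "dz": 0, "wx": 0, "wy": 0, "wz": 0, "grip": 0.4}, {"dx": 0, "dy": 0, "dz": 0, "wx": 0, "wy": 0, "wz": 0, "grip": 0}, {"dx": 0, "dy": 0, "dz": 0, "wx": 0, "wy": 0, "wz": 0, "grip": 0}, {"dx": 0, "dy": 0, "dz": 0, "wx": 0, "wy": 0, "wz": 0, "grip": 0}]'

```text
clock: 19.2
position: [0.4208, 0.18, 0.1095]
ee_rot: [0.707, 0.707, 0.001, 0.0]
wrist_force: [-3.5, -0.7, 13.9]
width: 0.0513
grasp_force: 59.4
```

>>> servo_tool --steps '[{"dx": 0, "dy": 0, "dz": -0.01, "wx": 0, "wy": 0, "wz": 0, "grip": 0}, {"dx": 0, "dy": 0, "dz": -0.03, "wx": 0, "wy": 0, "wz": 0, "grip": 0}, {"dx": 0, "dy": 0, "dz": -0.035, "wx": 0, "wy": 0, "wz": 0, "grip": 0}, {"dx": -0.01, "dy": -0.02, "dz": -0.025, "wx": 0, "wy": 0, "wz": 0, "grip": 0}, {"dx": -0.02, "dy": -0.03, "dz": 0, "wx": 0, "wy": 0, "wz": 0, "grip": 0}]'

```text
clock: 19.7
position: [0.3719, 0.1506, 0.2118]
ee_rot: [0.707, 0.707, 0.003, 0.001]
wrist_force: [-0.1, -0.7, -0.5]
width: 0.0512
grasp_force: 62.6
```

>>> servo_tool --steps '[{"dx": -0.03, "dy": -0.025, "dz": 0, "wx": 0, "wy": 0, "wz": 0, "grip": 0}, {"dx": -0.04, "dy": 0, "dz": 0, "wx": 0, "wy": 0, "wz": 0, "grip": 0}, {"dx": -0.04, "dy": 0, "dz": 0, "wx": 0, "wy": 0, "wz": 0, "grip": 0}, {"dx": -0.04, "dy": 0, "dz": 0, "wx": 0, "wy": 0, "wz": 0, "grip": 0}, {"dx": -0.04, "dy": 0, "dz": 0, "wx": 0, "wy": 0, "wz": 0, "grip": 0}]'

```text
clock: 20.2
position: [0.345, -0.0418, 0.2092]
ee_rot: [0.707, 0.707, 0.0, 0.001]
wrist_force: [1.5, -0.4, -0.6]
width: 0.0511
grasp_force: 62.7
```

>>> servo_tool --steps '[{"dx": -0.04, "dy": 0, "dz": 0, "wx": 0, "wy": 0, "wz": 0, "grip": 0}, {"dx": -0.04, "dy": 0, "dz": 0, "wx": 0, "wy": 0, "wz": 0, "grip": 0}, {"dx": -0.04, "dy": 0.015, "dz": 0, "wx": 0, "wy": 0, "wz": 0, "grip": 0}, {"dx": -0.04, "dy": 0.025, "dz": 0, "wx": 0, "wy": 0, "wz": 0, "grip": 0}, {"dx": -0.04, "dy": 0.025, "dz": 0, "wx": 0, "wy": 0, "wz": 0, "grip": 0}]'

```text
clock: 20.7
position: [0.4107, -0.2424, 0.2092]
ee_rot: [0.707, 0.707, 0.0, 0.001]
wrist_force: [0.4, 0.8, -0.8]
width: 0.051
grasp_force: 62.7
```

>>> servo_tool --steps '[{"dx": -0.04, "dy": 0.018, "dz": 0, "wx": 0, "wy": 0, "wz": 0, "grip": 0}, {"dx": -0.04, "dy": 0.018, "dz": 0, "wx": 0, "wy": 0, "wz": 0, "grip": 0}, {"dx": -0.03, "dy": 0.009, "dz": 0, "wx": 0, "wy": 0, "wz": 0, "grip": 0}, {"dx": 0, "dy": 0, "dz": 0, "wx": 0, "wy": 0, "wz": 0, "grip": 0}, {"dx": 0, "dy": 0, "dz": 0, "wx": 0, "wy": 0, "wz": 0, "grip": 0}]'

```text
clock: 21.2
position: [0.4551, -0.3506, 0.2084]
ee_rot: [0.707, 0.707, -0.0, -0.0]
wrist_force: [0.2, 0.3, -0.3]
width: 0.0509
grasp_force: 62.7
```

```bash
python3 - <<'E'
from h import *
s=manip.read_state();print(s["position"],s["ee_rot"])
im,de=save("wrist","pics/w8.png"); P=world("wrist",de)
det("wrist",["beaker"])
a=P[(np.hypot(P[...,0]-.4558,P[...,1]+.3544)<.08)&(abs(P[...,2]-.077)<.006)]
print("mid",len(a),cv2.minAreaRect(a[:,:2].astype(np.float32)*1000),np.median(a[:,2]))
k=(np.hypot(P[...,0]-.4555,P[...,1]+.355)<.05)&(P[...,2]>.215)&(P[...,2]<.24)&(de>0)
q=P[k]; print("rim",len(q),q.min(0),q.max(0),cv2.minEnclosingCircle(q[:,:2].astype(np.float32)*1000))
E
```

```text
[ 0.4551106  -0.35057779  0.20836437] [ 7.07444639e-01  7.06768717e-01 -1.33520235e-06 -2.50776618e-04]
wrist beaker 0.92 [ 0.453 -0.36   0.215] px 312 306
mid 4589 ((455.50628662109375, -354.2666931152344), (92.10794067382812, 92.1650390625), 5.114490032196045) 0.07803157189901691
rim 8396 [ 0.4076522  -0.37547454  0.21500321] [ 0.50375029 -0.32280201  0.23999517] ((455.6747741699219, -348.29925537109375), 48.31591796875)
```

View pics/w8.png

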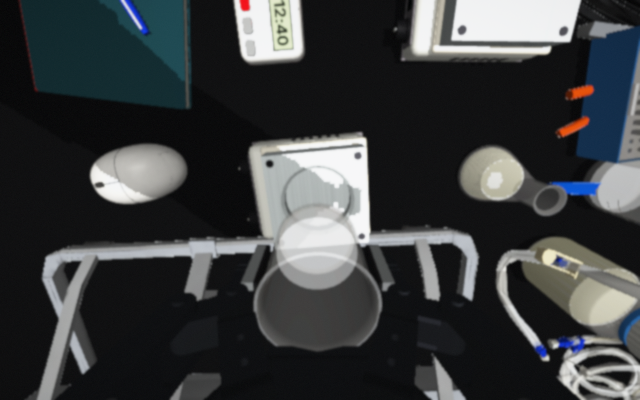

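>>> servo_tool --steps '[{"dx": -0.0045, "dy": 0, "dz": 0.02, "wx": 0, "wy": 0, "wz": 0, "grip": 0}, {"dx": 0, "dy": 0, "dz": 0.03, "wx": 0, "wy": 0, "wz": 0, "grip": 0}, {"dx": 0, "dy": 0, "dz": 0.015, "wx": 0, "wy": 0, "wz": 0, "grip": 0}, {"dx": 0, "dy": 0, "dz": 0, "wx": 0, "wy": 0, "wz": 0, "grip": 0}, {"dx": 0, "dy": 0, "dz": 0, "wx": 0, "wy": 0, "wz": 0, "grip": 0}]'

```text
clock: 21.8
position: [0.4554, -0.3542, 0.1443]
ee_rot: [0.707, 0.707, 0.0, 0.0]
wrist_force: [0.2, 0.3, 0.2]
width: 0.0512
grasp_force: 62.7
```

```bash
python3 - <<'E'
from h import *
s=manip.read_state();print(s["position"],s["ee_rot"])
im,de=save("wrist","pics/w9.png"); P=world("wrist",de)
a=P[(np.hypot(P[...,0]-.4558,P[...,1]+.3544)<.08)&(abs(P[...,2]-.077)<.006)]
print("mid",len(a),cv2.minAreaRect(a[:,:2].astype(np.float32)*1000),np.median(a[:,2]))
z=s["position"][2]-.0475+.067
k=(np.hypot(P[...,0]-.4555,P[...,1]+.355)<.035)&(abs(P[...,2]-z)<.004)&(de>0)
q=P[k]; print("rim",len(q),q.min(0),q.max(0))
E
```

```text
[ 0.45536054 -0.35422784  0.14434881] [7.06867832e-01 7.07345598e-01 4.64342048e-05 2.67728635e-04]
mid 6968 ((454.7943115234375, -345.076171875), (92.47178649902344, 71.89025115966797), 5.042847633361816) 0.07817547702404529
rim 3266 [ 0.42257651 -0.38022659  0.15985108] [ 0.48830661 -0.32748921  0.1678314 ]
```

>>> servo_tool --steps '[{"dx": 0, "dy": 0, "dz": 0.01, "wx": 0, "wy": 0, "wz": 0, "grip": 0}, {"dx": 0, "dy": 0, "dz": 0.008, "wx": 0, "wy": 0, "wz": 0, "grip": 0}, {"dx": 0, "dy": 0, "dz": 0.006, "wx": 0, "wy": 0, "wz": 0, "grip": 0}, {"dx": 0, "dy": 0, "dz": 0, "wx": 0, "wy": 0, "wz": 0, "grip": 0}, {"dx": 0, "dy": 0, "dz": 0, "wx": 0, "wy": 0, "wz": 0, "grip": 0}]'

```text
clock: 22.35
position: [0.4552, -0.3547, 0.1192]
ee_rot: [0.707, 0.707, -0.0, -0.0]
wrist_force: [0.3, -0.2, -0.1]
width: 0.0511
grasp_force: 62.7
```

>>> servo_tool --steps '[{"dx": 0, "dy": 0, "dz": 0.004, "wx": 0, "wy": 0, "wz": 0, "grip": 0}, {"dx": 0, "dy": 0, "dz": 0.004, "wx": 0, "wy": 0, "wz": 0, "grip": 0}, {"dx": 0, "dy": 0, "dz": 0.002, "wx": 0, "wy": 0, "wz": 0, "grip": 0}, {"dx": 0, "dy": 0, "dz": 0, "wx": 0, "wy": 0, "wz": 0, "grip": 0}, {"dx": 0, "dy": 0, "dz": 0, "wx": 0, "wy": 0, "wz": 0, "grip": 0}]'

```text
clock: 22.85
position: [0.4553, -0.3549, 0.1096]
ee_rot: [0.707, 0.707, -0.0, 0.0]
wrist_force: [-2.9, 0.7, 5.0]
width: 0.0509
grasp_force: 63.1
```

Floor contact. Release, rise, and check.

>>> servo_tool --steps '[{"dx": 0, "dy": 0, "dz": 0, "wx": 0, "wy": 0, "wz": 0, "grip": 0.7}, {"dx": 0, "dy": 0, "dz": 0, "wx": 0, "wy": 0, "wz": 0, "grip": 0.8}, {"dx": 0, "dy": 0, "dz": 0, "wx": 0, "wy": 0, "wz": 0, "grip": 0.95}, {"dx": 0, "dy": 0, "dz": 0, "wx": 0, "wy": 0, "wz": 0, "grip": 0.95}, {"dx": 0, "dy": 0, "dz": 0, "wx": 0, "wy": 0, "wz": 0, "grip": 0.95}]'

```text
clock: 23.35
position: [0.4553, -0.3547, 0.1093]
ee_rot: [0.707, 0.707, 0.0, -0.0]
wrist_force: [0.7, -0.2, -0.2]
width: 0.0813
grasp_force: 0.0
```

>>> servo_tool --steps '[{"dx": 0, "dy": 0, "dz": -0.01, "wx": 0, "wy": 0, "wz": 0, "grip": 0.95}, {"dx": 0, "dy": 0, "dz": -0.035, "wx": 0, "wy": 0, "wz": 0, "grip": 1}, {"dx": 0, "dy": 0, "dz": -0.035, "wx": 0, "wy": 0, "wz": 0, "grip": 1}, {"dx": 0, "dy": 0, "dz": -0.01, "wx": 0, "wy": 0, "wz": 0, "grip": 1}, {"dx": 0, "dy": 0, "dz": 0, "wx": 0, "wy": 0, "wz": 0, "grip": 1}]'

```text
clock: 23.85
position: [0.456, -0.3553, 0.2014]
ee_rot: [0.707, 0.707, 0.0, 0.002]
wrist_force: [-0.2, 0.2, -0.9]
width: 0.0855
grasp_force: 0.0
```

```bash
python3 - <<'E'
from h import *
s=manip.read_state();print(s["position"],s["ee_rot"])
im,de=save("wrist","pics/w10.png"); P=world("wrist",de)
a=P[(np.hypot(P[...,0]-.4558,P[...,1]+.3544)<.08)&(abs(P[...,2]-.077)<.006)]
print("mid",len(a),cv2.minAreaRect(a[:,:2].astype(np.float32)*1000))
q=P[(np.hypot(P[...,0]-.4555,P[...,1]+.355)<.04)&(P[...,2]>.122)&(P[...,2]<.136)&(de>0)]
print("rim",len(q),q.min(0),q.max(0),cv2.minEnclosingCircle(q[:,:2].astype(np.float32)*1000))
im,de=manip.capture("scene");P=world("scene",de)
r=(im[...,0].astype(int)-im[...,1]>60)&(de>0)&(np.hypot(P[...,0]-.41,P[...,1]+.07)<.06)&(P[...,2]>.105); q=P[r]
print("jar lid",len(q),cv2.minEnclosingCircle(q[:,:2].astype(np.float32)*1000),np.median(q,0))
E
```

```text
[ 0.45603675 -0.35534095  0.20144568] [7.07110061e-01 7.07101348e-01 2.08823199e-04 1.73243060e-03]
mid 6011 ((454.759765625, -354.722900390625), (92.30475616455078, 92.63777160644531), 5.225447654724121)
rim 1108 [ 0.42820386 -0.38155944  0.1220327 ] [ 0.48122788 -0.32781149  0.13089978] ((454.4931640625, -354.5374755859375), 27.02887535095215)
jar lid 227 ((407.55291748046875, -72.35005950927734), 28.46965217590332) [ 0.4053646  -0.07421137  0.10962806]
```

>>> servo_tool --steps '[{"dx": 0.03, "dy": -0.01, "dz": 0, "wx": 0, "wy": 0, "wz": 0, "grip": 1}, {"dx": 0.045, "dy": -0.01, "dz": 0, "wx": 0, "wy": 0, "wz": 0, "grip": 1}, {"dx": 0.045, "dy": -0.01, "dz": 0, "wx": 0, "wy": 0, "wz": 0, "grip": 1}, {"dx": 0.045, "dy": -0.01, "dz": 0, "wx": 0, "wy": 0, "wz": 0, "grip": 1}, {"dx": 0.045, "dy": -0.006, "dz": 0, "wx": 0, "wy": 0, "wz": 0, "grip": 1}]'

```text
clock: 24.45
position: [0.4075, -0.143, 0.198]
ee_rot: [0.707, 0.707, -0.0, -0.001]
wrist_force: [-0.2, -0.6, -1.1]
width: 0.0854
grasp_force: 0.0
```

>>> servo_tool --steps '[{"dx": 0.045, "dy": 0, "dz": 0, "wx": 0, "wy": 0, "wz": 0, "grip": 1}, {"dx": 0.03, "dy": 0, "dz": 0, "wx": 0, "wy": 0, "wz": 0, "grip": 1}, {"dx": 0, "dy": 0, "dz": 0, "wx": 0, "wy": 0, "wz": 0, "grip": 1}, {"dx": 0, "dy": 0, "dz": 0, "wx": 0, "wy": 0, "wz": 0, "grip": 1}]'

```text
clock: 24.85
position: [0.4088, -0.0693, 0.1984]
ee_rot: [0.707, 0.708, -0.0, -0.001]
wrist_force: [-0.4, -0.5, -0.5]
width: 0.0854
grasp_force: 0.0
```

Right over the jar. Lower 0.118 and grip.

>>> servo_tool --steps '[{"dx": 0, "dy": 0.001, "dz": 0.03, "wx": 0, "wy": 0, "wz": 0, "grip": 1}, {"dx": 0, "dy": 0, "dz": 0.035, "wx": 0, "wy": 0, "wz": 0, "grip": 1}, {"dx": 0, "dy": 0, "dz": 0.035, "wx": 0, "wy": 0, "wz": 0, "grip": 1}, {"dx": 0, "dy": 0, "dz": 0.018, "wx": 0, "wy": 0, "wz": 0, "grip": 1}, {"dx": 0, "dy": 0, "dz": 0, "wx": 0, "wy": 0, "wz": 0, "grip": 1}]'

```text
clock: 25.35
position: [0.4082, -0.0704, 0.0788]
ee_rot: [0.708, 0.707, -0.002, -0.002]
wrist_force: [0.4, -0.5, 0.9]
width: 0.0855
grasp_force: 0.0
```

>>> servo_tool --steps '[{"dx": 0, "dy": 0, "dz": 0, "wx": 0, "wy": 0, "wz": 0, "grip": 0.85}, {"dx": 0, "dy": 0, "dz": 0, "wx": 0, "wy": 0, "wz": 0, "grip": 0.78}, {"dx": 0, "dy": 0, "dz": 0, "wx": 0, "wy": 0, "wz": 0, "grip": 0.73}, {"dx": 0, "dy": 0, "dz": 0, "wx": 0, "wy": 0, "wz": 0, "grip": 0.6}, {"dx": 0, "dy": 0, "dz": 0, "wx": 0, "wy": 0, "wz": 0, "grip": 0}]'

```text
clock: 25.85
position: [0.411, -0.0702, 0.0826]
ee_rot: [0.707, 0.707, 0.0, 0.001]
wrist_force: [-4.0, -2.7, 9.3]
width: 0.0628
grasp_force: 63.0
```

>>> servo_tool --steps '[{"dx": 0, "dy": 0, "dz": 0, "wx": 0, "wy": 0, "wz": 0, "grip": 0}, {"dx": 0, "dy": 0, "dz": 0, "wx": 0, "wy": 0, "wz": 0, "grip": 0}]'

```text
clock: 26.05
position: [0.411, -0.0702, 0.0826]
ee_rot: [0.707, 0.707, 0.0, 0.001]
wrist_force: [-3.5, -2.0, 10.1]
width: 0.0626
grasp_force: 63.0
```

>>> servo_tool --steps '[{"dx": 0, "dy": 0, "dz": -0.01, "wx": 0, "wy": 0, "wz": 0, "grip": 0}, {"dx": 0, "dy": 0, "dz": -0.03, "wx": 0, "wy": 0, "wz": 0, "grip": 0}, {"dx": 0, "dy": -0.01, "dz": -0.03, "wx": 0, "wy": 0, "wz": 0, "grip": 0}, {"dx": 0, "dy": -0.03, "dz": -0.03, "wx": 0, "wy": 0, "wz": 0, "grip": 0}, {"dx": 0.01, "dy": -0.03, "dz": -0.01, "wx": 0, "wy": 0, "wz": 0, "grip": 0}]'

```text
clock: 26.55
position: [0.3408, -0.0603, 0.1947]
ee_rot: [0.707, 0.707, 0.001, 0.002]
wrist_force: [0.1, -0.7, -2.6]
width: 0.0627
grasp_force: 66.8
```

>>> servo_tool --steps '[{"dx": 0.03, "dy": 0, "dz": 0, "wx": 0, "wy": 0, "wz": 0, "grip": 0}, {"dx": 0.04, "dy": 0, "dz": 0, "wx": 0, "wy": 0, "wz": 0, "grip": 0}, {"dx": 0.04, "dy": 0, "dz": 0, "wx": 0, "wy": 0, "wz": 0, "grip": 0}, {"dx": 0.04, "dy": 0, "dz": 0, "wx": 0, "wy": 0, "wz": 0, "grip": 0}, {"dx": 0.04, "dy": 0.02, "dz": 0, "wx": 0, "wy": 0, "wz": 0, "grip": 0}]'

```text
clock: 27.05
position: [0.359, 0.1319, 0.1927]
ee_rot: [0.707, 0.707, 0.001, 0.0]
wrist_force: [1.6, -1.2, -2.8]
width: 0.063
grasp_force: 67.1
```

>>> servo_tool --steps '[{"dx": 0.03, "dy": 0.03, "dz": 0, "wx": 0, "wy": 0, "wz": 0, "grip": 0}, {"dx": 0.02, "dy": 0.02, "dz": 0, "wx": 0, "wy": 0, "wz": 0, "grip": 0}, {"dx": 0, "dy": 0.01, "dz": 0, "wx": 0, "wy": 0, "wz": 0, "grip": 0}, {"dx": 0, "dy": 0, "dz": 0, "wx": 0, "wy": 0, "wz": 0, "grip": 0}, {"dx": 0, "dy": 0, "dz": 0, "wx": 0, "wy": 0, "wz": 0, "grip": 0}]'

```text
clock: 27.55
position: [0.4198, 0.1796, 0.1917]
ee_rot: [0.707, 0.707, -0.0, -0.0]
wrist_force: [-0.5, -0.2, -2.5]
width: 0.0629
grasp_force: 67.1
```

>>> servo_tool --steps '[{"dx": -0.003, "dy": 0, "dz": 0, "wx": 0, "wy": 0, "wz": 0, "grip": 0}, {"dx": 0, "dy": 0, "dz": 0.02, "wx": 0, "wy": 0, "wz": 0, "grip": 0}, {"dx": 0, "dy": 0, "dz": 0.01, "wx": 0, "wy": 0, "wz": 0, "grip": 0}, {"dx": 0, "dy": 0, "dz": 0, "wx": 0, "wy": 0, "wz": 0, "grip": 0}, {"dx": 0, "dy": 0, "dz": 0, "wx": 0, "wy": 0, "wz": 0, "grip": 0}]'

```text
clock: 28.05
position: [0.4201, 0.177, 0.1617]
ee_rot: [0.707, 0.707, -0.0, -0.0]
wrist_force: [0.5, 0.5, -2.0]
width: 0.0633
grasp_force: 67.1
```

```bash
python3 - <<'E'
from h import *
s=manip.read_state();print(s["position"],s["ee_rot"])
im,de=save("wrist","pics/w11.png"); P=world("wrist",de)
r=(im[...,0].astype(int)-im[...,1]>60)&(de>0)&(np.hypot(P[...,0]-.42,P[...,1]-.177)<.06)&(P[...,2]>.17); q=P[r]; q=q[q[:,2]>np.median(q[:,2])-.004]
print("lid",len(q),cv2.minEnclosingCircle(q[:,:2].astype(np.float32)*1000),np.median(q,0),q.min(0),q.max(0))
a=P[(np.hypot(P[...,0]-.4207,P[...,1]-.177)<.08)&(abs(P[...,2]-.077)<.006)]
print("wide",len(a),cv2.minAreaRect(a[:,:2].astype(np.float32)*1000))
E
```

```text
[0.42010017 0.17700063 0.16170392] [ 7.07184368e-01  7.07029185e-01 -4.35383740e-05 -1.28910354e-05]
lid 11477 ((420.7923278808594, 178.6819305419922), 28.60140609741211) [0.42073298 0.18490864 0.18950779] [0.39223039 0.1604306  0.18541112] [0.44937344 0.20663043 0.21327394]
wide 4700 ((421.96295166015625, 183.98294067382812), (78.82447814941406, 92.35257720947266), 83.09870910644531)
```

>>> servo_tool --steps '[{"dx": 0, "dy": 0, "dz": 0.008, "wx": 0, "wy": 0, "wz": 0, "grip": 0}, {"dx": 0, "dy": 0, "dz": 0.006, "wx": 0, "wy": 0, "wz": 0, "grip": 0}, {"dx": 0, "dy": 0, "dz": 0.005, "wx": 0, "wy": 0, "wz": 0, "grip": 0}, {"dx": 0, "dy": 0, "dz": 0, "wx": 0, "wy": 0, "wz": 0, "grip": 0}, {"dx": 0, "dy": 0, "dz": 0, "wx": 0, "wy": 0, "wz": 0, "grip": 0}]'

```text
clock: 28.6
position: [0.4202, 0.1772, 0.1422]
ee_rot: [0.707, 0.707, -0.0, -0.0]
wrist_force: [-0.3, -0.0, -2.7]
width: 0.0629
grasp_force: 67.1
```

>>> servo_tool --steps '[{"dx": 0, "dy": 0, "dz": 0.004, "wx": 0, "wy": 0, "wz": 0, "grip": 0}, {"dx": 0, "dy": 0, "dz": 0.003, "wx": 0, "wy": 0, "wz": 0, "grip": 0}, {"dx": 0, "dy": 0, "dz": 0.002, "wx": 0, "wy": 0, "wz": 0, "grip": 0}, {"dx": 0, "dy": 0, "dz": 0, "wx": 0, "wy": 0, "wz": 0, "grip": 0}, {"dx": 0, "dy": 0, "dz": 0, "wx": 0, "wy": 0, "wz": 0, "grip": 0}]'

```text
clock: 29.1
position: [0.4203, 0.1773, 0.1333]
ee_rot: [0.707, 0.707, 0.0, 0.0]
wrist_force: [-0.0, -0.3, -2.2]
width: 0.0627
grasp_force: 67.1
```

>>> servo_tool --steps '[{"dx": 0, "dy": 0, "dz": 0.001, "wx": 0, "wy": 0, "wz": 0, "grip": 0}, {"dx": 0, "dy": 0, "dz": 0.001, "wx": 0, "wy": 0, "wz": 0, "grip": 0}, {"dx": 0, "dy": 0, "dz": 0, "wx": 0, "wy": 0, "wz": 0, "grip": 0}, {"dx": 0, "dy": 0, "dz": 0, "wx": 0, "wy": 0, "wz": 0, "grip": 0}]'

```text
clock: 29.5
position: [0.4204, 0.1774, 0.1326]
ee_rot: [0.707, 0.707, 0.001, 0.0]
wrist_force: [-9.8, -3.4, 24.8]
width: 0.063
grasp_force: 69.9
```

Floor contact. Release and rise.

>>> servo_tool --steps '[{"dx": 0, "dy": 0, "dz": -0.001, "wx": 0, "wy": 0, "wz": 0, "grip": 0}, {"dx": 0, "dy": 0, "dz": 0, "wx": 0, "wy": 0, "wz": 0, "grip": 0.85}, {"dx": 0, "dy": 0, "dz": 0, "wx": 0, "wy": 0, "wz": 0, "grip": 0.95}, {"dx": 0, "dy": 0, "dz": 0, "wx": 0, "wy": 0, "wz": 0, "grip": 1}, {"dx": 0, "dy": 0, "dz": 0, "wx": 0, "wy": 0, "wz": 0, "grip": 1}]'

```text
clock: 30.0
position: [0.4202, 0.1772, 0.1322]
ee_rot: [0.707, 0.707, -0.0, -0.0]
wrist_force: [0.4, 0.7, -0.1]
width: 0.0851
grasp_force: 0.0
```

>>> servo_tool --steps '[{"dx": 0, "dy": 0, "dz": -0.01, "wx": 0, "wy": 0, "wz": 0, "grip": 1}, {"dx": 0, "dy": 0, "dz": -0.03, "wx": 0, "wy": 0, "wz": 0, "grip": 1}, {"dx": 0, "dy": 0, "dz": -0.04, "wx": 0, "wy": 0, "wz": 0, "grip": 1}, {"dx": 0, "dy": 0, "dz": -0.03, "wx": 0, "wy": 0, "wz": 0, "grip": 1}, {"dx": 0, "dy": 0, "dz": 0, "wx": 0, "wy": 0, "wz": 0, "grip": 1}]'

```text
clock: 30.5
position: [0.4218, 0.1779, 0.2468]
ee_rot: [0.707, 0.707, 0.003, 0.001]
wrist_force: [-0.2, -0.2, -0.7]
width: 0.0854
grasp_force: 0.0
```

```bash
python3 - <<'E'
from h import *
s=manip.read_state();print(s["position"],s["wrist_force"])
im,de=save("wrist","pics/w12.png"); P=world("wrist",de)
r=(im[...,0].astype(int)-im[...,1]>60)&(de>0)&(np.hypot(P[...,0]-.42,P[...,1]-.177)<.06)&(P[...,2]>.14); q=P[r]; print(np.percentile(q[:,2],[5,50,95])); q=q[q[:,2]>np.median(q[:,2])-.004]
print("lid",len(q),cv2.minEnclosingCircle(q[:,:2].astype(np.float32)*1000))
a=P[(np.hypot(P[...,0]-.4207,P[...,1]-.177)<.08)&(abs(P[...,2]-.077)<.006)]
print("wide",len(a),cv2.minAreaRect(a[:,:2].astype(np.float32)*1000))
save("scene","pics/s12.png")
E
```

```text
[0.42181714 0.17789933 0.24678435] [-0.17870852 -0.19656905 -0.67845646]
[0.15505043 0.15813504 0.15921548]
lid 3868 ((420.3269348144531, 177.27398681640625), 28.594646453857422)
wide 2846 ((419.9253845214844, 176.42349243164062), (92.52344512939453, 92.2797622680664), 83.1397933959961)
```

View pics/s12.png

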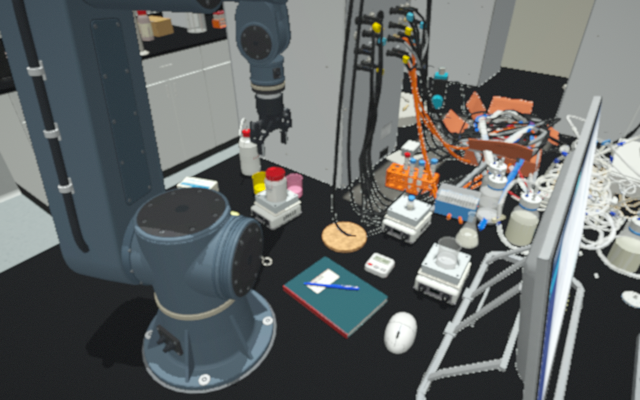

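The scene shows the jar in the wide bore (275,185), the vial in the narrow bore (409,203) and the beaker in the middle bore (448,260). The arm is clear of all three, so I'm handing in.

```bash
python3 -c "
from plant import manip; print(manip.close_job())"
```

```text
the job is handed in; nothing more can be done
None
```

The jar, beaker and vial each stand in their matching bore, within about 1 mm of the axis and fully down by the camera check; I handed the job in at about 31 s, but no verdict came back.

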